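# Close four switch boxes with their matching covers

## Robot

A 6-joint arm with a two-finger parallel gripper is mounted at the origin on the work surface. World frame = base frame: x ahead of the robot, y to its left, z up, the work surface at z = 0. Lengths are in m, angles in rad, forces in N, time in s.
With the tool pointing down it reaches from about 0.35 to 0.725 m from the base axis. Payload 4.3 kg.
Tool frame: the origin (TCP) lies at the very end of the fingers, on their centre line; the grasp point (between the pads) lies 19 mm behind it; z points along the fingers, y is the direction in which the jaws open and shut (so a half turn about z gives the same grasp; the last joint's range is limited). The gripper opens to 85 mm and grips with 20 to 120 N. Pads are 22 mm wide; open, the fingers measure 114 mm over their backs; the gripper's body (76 mm by 85 mm) begins 54 mm behind the grasp point. The pads swing forward as they close: fully open they stand 13 mm farther back than shut.
Start: joints at [-0.11, 0.377, 0.081, 1.274, 0, 1.46], TCP at [0.575, 0, 0.231] pointing down, gripper open.
Joint ranges: [-2.72, 2.72], [-0.84, 1.66], [-1.02, 1.22], [-1.77, 2.12], [-1.37, 1.28], [-3.14, 3.14]. Speed limits (rad/s): [2.57, 2.57, 3.14, 3.14, 3.14, 3.14].

## Interface

Orientations are given as a rotation vector (axis times angle).
In Python, from cell import read_state, read_camera, camera_model, finish_job, spot_in, place_of gives the robot as it stands. The module is installed in compiled form; this text tells all that it offers.
- The arm moves only by the tool jog_arm, never from a script. Its argument "rows" is a list of rows, each an object of numbers: "tx", "ty", "tz": the shift along the tool's x, y, z in m; "wx", "wy", "wz": the turn, a rotation vector about the tool's x, y, z in degrees; "hand": the opening, from -1 (shut) to 1 (fully open). A call has 1 to 5 rows; each row is the pose to reach, as a shift and turn from the pose commanded when the call began, along the tool's axes at that moment; what a row does not reach only later rows make up. A row lasts 1/10 s, in which the tool goes at most 50 mm and 8.59 degrees, less where a joint would pass 70% of its speed; a pose out of reach is approached as far as the arm can. A call with a gripper value outside its range is refused whole. The fingers move at their own pace and stop on an object; "grip_force" is the grip in N (left out, the last holds). Time passes only in rows, so rows that repeat a pose let the fingers close. It gives the time, the measured TCP pose, the force and the opening at its end, in the units of the state.
- read_state(): the state, without advancing time (a new reading comes with each control period).
- read_camera(name): name is "scene" or "side" or "wrist"; returns the picture (384x512x3 uint8, red, green, blue); there is no depth.
- camera_model(name): a dict with "fx", "fy", "cx", "cy" (pixels), "k1" (the pictures are not rectified: a ray, as slopes to the right and down, at radius r is drawn at 1 + k1 r^2 times it, then the intrinsics apply), "rvec" (rotation vector, rad) and "tvec" (3), from world to camera coordinates, as OpenCV has them; the wrist camera has in their place "tool_from_camera" (4x4, takes a point from camera to tool coordinates, whose origin is the TCP and whose axes are the flange's). Camera axes: x right, y down, z forward; pixel columns grow to the right and rows downward; lengths in m; the calibration is good to about 2 mm. A picture is of the moment at which its call begins: read the wrist's pose just before it. camera_model takes no time and is no camera call.
- finish_job(): hands the job in, once; it reports no verdict.
Trained networks look in the newest picture that a camera, given by its name, has taken for a name from the list of things; names that differ only in an ending like _2 or _b are one class to them, and where a whole thing is asked for, a point or a joint stands for the part that bears it (a point fixed in the world has none). Each returns a list of dicts, best first, with "score" (0 to 1); they miss things now and then, are a little off and sometimes report something else, mostly with a low value. They report only what shows in the picture. A call takes as long as a camera call. They do not tell look-alikes from the thing itself.
- spot_in(camera, target): "box" ([centre column, centre row, width, height] in pixels, round what is visible of it).
- place_of(camera, target): "point" ([row, column] in pixels: a listed point, or the origin of a listed thing).
The state is a dict: "t": time; "joint_pos": joint angles; "joint_vel": joint speeds; "effort": joint torques, N m; "tcp_pos": TCP position; "orientation": TCP orientation; "ft_force": force on the tool from outside, world axes, zero at the start; "torque": the same for the moment, N m; "gripper_width": finger opening in m.
Only numpy, scipy, OpenCV 4.12 (cv2) and the standard library are available. Lean on these libraries where they do the work, as an engineer would, in place of code of your own. Each camera call takes 0.05 s, during which the arm holds its last target. There are 200 camera calls.

## Task

Close the four open orange switch boxes: put each cover that carries a black switch grip on the box of its own shape and size, lying flat on the rim with its edges lined up with the box (a cover may be turned any way round that still matches the outline). Leave the plain blank plate, which has no grip, where it lies.

Things in the scene. Friction and masses are not known exactly. Their poses are not given: they have to be found in the camera images.
- cover_square_mid (a point): Square orange cover, plate 90 x 90, plug 54 x 54. Sizes in mm. Overall 49 high: below, a plug 10 deep (rests on the bench), then a plate 5 thick, then in the middle of the top an upright black switch grip to hold it by: a bar 46 long along the cover's x, 18 wide along y, 34 high. About 0.13 kg. Point: centre of the cover, half-way up, 24.5 above its underside; z up.
- cover_round_mid (a point): Round orange cover, plate 96 in diameter, plug 60 in diameter. Sizes in mm. Overall 49 high: below, a plug 10 deep (rests on the bench), then a plate 5 thick, then in the middle of the top an upright black switch grip to hold it by: a bar 46 long along the cover's x, 18 wide along y, 34 high. About 0.13 kg. Point: centre of the cover, half-way up, 24.5 above its underside; z up.
- cover_long_mid (a point): Oblong orange cover, plate 116 along x by 70 along y, plug 80 x 34. Sizes in mm. Overall 49 high: below, a plug 10 deep (rests on the bench), then a plate 5 thick, then in the middle of the top an upright black switch grip to hold it by: a bar 46 long along the cover's x, 18 wide along y, 34 high. About 0.13 kg. Point: centre of the cover, half-way up, 24.5 above its underside; z up.
- cover_small_mid (a point): Small square orange cover, plate 62 x 62, plug 26 x 26. Sizes in mm. Overall 49 high: below, a plug 10 deep (rests on the bench), then a plate 5 thick, then in the middle of the top an upright black switch grip to hold it by: a bar 46 long along the cover's x, 18 wide along y, 34 high. About 0.13 kg. Point: centre of the cover, half-way up, 24.5 above its underside; z up.
- box_square_mouth (a point): Square orange switch box (sizes in mm), open at the top, screwed to the bench, 90 x 90 outside, opening 70 x 70, 55 high, rim 10 wide, a black cable gland stub standing 14 out of its +y side. Point: centre of the mouth at rim height, 55 above the bench; z up, x and y along its sides. With its own cover seated (plate on the rim, plug inside with 8 play all round) the cover's point is 14.5 above this one.
- box_round_mouth (a point): Round orange switch box (sizes in mm), open at the top, screwed to the bench, 96 outside diameter, opening 76 in diameter, 55 high, rim 10 wide, a black cable gland stub standing 14 out of its +y side. Point: centre of the mouth at rim height, 55 above the bench; z up, x and y along its sides. With its own cover seated (plate on the rim, plug inside with 8 play all round) the cover's point is 14.5 above this one.
- box_long_mouth (a point): Oblong orange switch box (sizes in mm), open at the top, screwed to the bench, 116 along x by 70 along y outside, opening 96 x 50, 55 high, rim 10 wide, a black cable gland stub standing 14 out of its +y side. Point: centre of the mouth at rim height, 55 above the bench; z up, x and y along its sides. With its own cover seated (plate on the rim, plug inside with 8 play all round) the cover's point is 14.5 above this one.
- box_small_mouth (a point): Small square orange switch box (sizes in mm), open at the top, screwed to the bench, 62 x 62 outside, opening 42 x 42, 55 high, rim 10 wide, a black cable gland stub standing 14 out of its +y side. Point: centre of the mouth at rim height, 55 above the bench; z up, x and y along its sides. With its own cover seated (plate on the rim, plug inside with 8 play all round) the cover's point is 14.5 above this one.
- blank_mid (a point): Plain orange blank plate, 84 mm along x by 50 mm along y, 12 mm thick, lying on the bench, with no switch grip. Point: its centre, half-way up. Belongs to another job.
There are look-alikes about, which are no part of the job. What is shaped like the part that bears cover_round_mid but green is not meant.

How it is judged:
By the outcome, as a careful person would: the job done as asked, in the order asked, and still so for the second after the job is handed in, with the robot touching nothing.
It also fails if it takes over 128 s, if anything falls off the work surface, if the arm or the gripper's body presses on something with over 40 N, if the wrist force passes 120 N, or if a joint passes its speed limit or range.

## Working session

There is one attempt and no reset: what is moved stays moved. The work goes in short steps, Python scripts to look and compute and a tool call to move; the robot and the scene stay as the last step left them, time stands still between calls to the robot, and variables do not carry over. Pictures are saved under pics/ and viewed, about 12 in all and at most 16, crops included, and the job is handed in when it is done.

Besides the shell and the picture viewer there is one more tool, called after ">>>" as name([rows], argument=value, ...), one row to a line, values as JSON. jog_arm: Moves the arm, as the interface text tells. Its arguments: {"type":"object","properties":{"rows":{"type":"array"},"grip_force":{"type":"number"}},"required":["rows"]}

```bash
mkdir -p pics; cat > h.py <<'E'
import numpy as np, cv2
from cell import *
def snap(cam,fn):
    im=read_camera(cam); cv2.imwrite('pics/'+fn,im[:,:,::-1]); return im
def cammat(cam,st=None):
    m=camera_model(cam)
    if cam=='wrist':
        st=st or read_state()
        T=np.eye(4); T[:3,:3]=cv2.Rodrigues(np.array(st['orientation'],float))[0]; T[:3,3]=st['tcp_pos']
        W=T@np.array(m['tool_from_camera']); 
    else:
        R=cv2.Rodrigues(np.array(m['rvec'],float))[0]; W=np.eye(4); W[:3,:3]=R.T; W[:3,3]=-R.T@np.array(m['tvec'],float).ravel()
    return m,W
def proj(cam,P,st=None):
    m,W=cammat(cam,st); V=np.linalg.inv(W); p=np.atleast_2d(P)@V[:3,:3].T+V[:3,3]
    s=p[:,:2]/p[:,2:]; s=s*(1+m['k1']*(s**2).sum(1,keepdims=True))
    return s*[m['fx'],m['fy']]+[m['cx'],m['cy']]
def ray(cam,uv,z,st=None):
    m,W=cammat(cam,st); uv=np.atleast_2d(np.array(uv,float)); d=(uv-[m['cx'],m['cy']])/[m['fx'],m['fy']]
    s=d.copy()
    for _ in range(20): s=d/(1+m['k1']*(s**2).sum(1,keepdims=True))
    D=np.c_[s,np.ones(len(s))]@W[:3,:3].T; o=W[:3,3]
    return o+D*((z-o[2])/D[:,2:])
E
python3 - <<'E'
from h import *
a=snap('scene','scene1.png'); 
print(camera_model('scene')); print(read_state())
Z=dict(cover=.0245,box_s=.055,box_r=.055,box_l=.055,blank=.006)
for n in ['cover_square_mid','cover_round_mid','cover_long_mid','cover_small_mid','box_square_mouth','box_round_mouth','box_long_mouth','box_small_mouth','blank_mid']:
    z=.0245 if n[0]=='c' else .006 if n[:2]=='bl' else .055
    for d in place_of('scene',n)[:3]:
        r,c=d['point']; print(n,round(d['score'],2),[round(c),round(r)],ray('scene',[c,r],z)[0].round(3))
b=snap('side','side1.png')
E
```

```text
{'fx': 487.92554750003615, 'fy': 487.92554750003615, 'cx': 249.65450354948646, 'cy': 181.54301158943738, 'k1': 0.016151404444806863, 'rvec': array([ 1.63169844,  2.13255947, -0.69596732]), 'tvec': array([ 0.08405073, -0.31035681,  1.58956118])}
{'t': 0.05, 'joint_pos': array([-1.10304931e-01,  3.78041984e-01,  7.96733597e-02,  1.27438136e+00,
       -1.87468558e-05,  1.46048015e+00]), 'joint_vel': array([-0.0002732 ,  0.00047691,  0.00108162, -0.00076366,  0.00021769,
        0.00099165]), 'effort': array([ 2.08115758e-03, -4.65114391e+01,  2.70860964e+01,  1.26737318e-02,
       -6.48542255e-05, -1.96601093e-06]), 'tcp_pos': array([5.74374859e-01, 6.66009536e-05, 2.30391268e-01]), 'orientation': array([-2.22035840e+00, -2.22038341e+00,  1.93994640e-03]), 'ft_force': array([ 0.07600313,  0.63132528, -0.58325823]), 'torque': array([0.02951735, 0.01151154, 0.01481311]), 'gripper_width': 0.08522022305581978}
cover_square_mid 0.93 [268, 203] [0.463 0.09  0.024]
cover_round_mid 0.96 [336, 154] [0.25  0.238 0.024]
cover_round_mid 0.86 [426, 210] [0.378 0.494 0.024]
cover_round_mid 0.8 [332, 196] [0.395 0.25  0.024]
cover_long_mid 0.83 [386, 248] [0.516 0.406 0.024]
cover_long_mid 0.7 [214, 251] [ 0.637 -0.005  0.024]
cover_small_mid 0.86 [306, 273] [0.634 0.228 0.024]
cover_small_mid 0.35 [213, 255] [ 0.647 -0.003  0.024]
box_square_mouth 0.58 [155, 149] [ 0.39  -0.256  0.055]
box_round_mouth 0.27 [128, 226] [ 0.639 -0.227  0.055]
box_long_mouth 0.58 [85, 166] [ 0.495 -0.418  0.055]
box_small_mouth 0.79 [126, 222] [ 0.63  -0.235  0.055]
blank_mid 0.68 [198, 196] [ 0.478 -0.101  0.006]
```

```bash
python3 - <<'E'
import cv2
a=cv2.imread('pics/scene1.png'); c=a[100:320,40:490]; cv2.imwrite('pics/s1c.png',cv2.resize(c,(800,391),interpolation=cv2.INTER_CUBIC))
E
```

```text
(no output)
```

View pics/s1c.png

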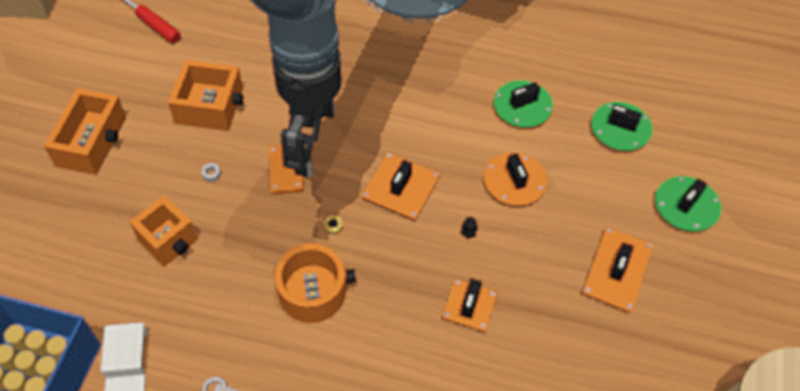

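View pics/side1.png

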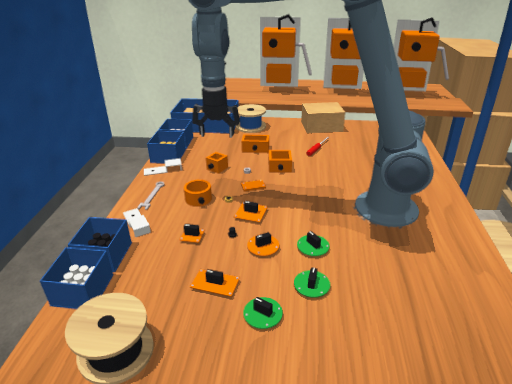

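The scene view (full-picture pixels) shows these parts:
- **Boxes:** square near (155,152), long (88,173), small (132,229), round (215,258).
- **Orange covers:** square (265,203), round (330,200), small (304,270), long (388,250).
- **Not to be touched:** the blank plate at (200,197), and three green round look-alikes at (335,158), (390,170) and (427,213).

The only round orange cover is the one at (330,200). Next I'll fit the models to the colour masks.

```bash
cat >> h.py <<'E'
from scipy.optimize import minimize
def rect(a,b): return np.array([[a,b],[a,-b],[-a,-b],[-a,b]])/2000.
def circ(d): t=np.linspace(0,2*np.pi,48,endpoint=False); return np.c_[np.cos(t),np.sin(t)]*d/2000.
SH=dict(square=rect(90,90),round=circ(96),long=rect(116,70),small=rect(62,62))
GRIP=rect(46,18)
def hullpts(cam,o,z0,z1,x,y,a,st):
    c,s=np.cos(a),np.sin(a); q=o@np.array([[c,s],[-s,c]])+[x,y]
    P=np.r_[np.c_[q,np.full(len(q),z0)],np.c_[q,np.full(len(q),z1)]]
    return cv2.convexHull(proj(cam,P,st).astype(np.float32))
def iou(h1,h2):
    i=cv2.intersectConvexConvex(h1,h2)[0]; return i/(cv2.contourArea(h1)+cv2.contourArea(h2)-i)
def omask(im):
    h,s,v=cv2.split(cv2.cvtColor(im,cv2.COLOR_RGB2HSV)); return (((h>=7)&(h<=17)&(s>195)&(v>60))*255).astype(np.uint8)
def bmask(im): return ((im.max(2)<62)*255).astype(np.uint8)
def blobs(m,amin=60):
    n,l,st,c=cv2.connectedComponentsWithStats(cv2.morphologyEx(m,cv2.MORPH_OPEN,np.ones((2,2),np.uint8)))
    return [((l==i),c[i]) for i in range(1,n) if st[i,4]>amin]
def hull(mask):
    cs=cv2.findContours(mask.astype(np.uint8),cv2.RETR_EXTERNAL,cv2.CHAIN_APPROX_NONE)[0]
    p=np.concatenate(cs).reshape(-1,2).astype(np.float32)
    q=np.concatenate([p+d for d in ([.5,.0],[-.5,0],[0,.5],[0,-.5])]).astype(np.float32)
    return cv2.convexHull(q)
def fit(cam,H,o,z0,z1,g,st=None,yaws=np.arange(0,180,15)):
    best=None
    for a in yaws:
        f=lambda p:-iou(H,hullpts(cam,o,z0,z1,p[0],p[1],p[2],st))
        r=minimize(f,[g[0],g[1],np.radians(a)],method='Nelder-Mead',options=dict(initial_simplex=np.array([g[0],g[1],np.radians(a)])+np.array([[0,0,0],[.015,0,0],[0,.015,0],[0,0,.2]]),xatol=1e-4,fatol=1e-5,maxiter=200))
        if best is None or r.fun<best.fun: best=r
    return best.x[0],best.x[1],np.degrees(best.x[2]),-best.fun
E
python3 - <<'E'
from h import *
im=cv2.imread('pics/scene1.png')[:,:,::-1].copy()
B=blobs(omask(im)); K=blobs(bmask(im),15)
print([c.round().astype(int).tolist()+[int(m.sum())] for m,c in B])
for n,k,uv in [('square','box',(155,152)),('long','box',(88,173)),('small','box',(132,229)),('round','box',(215,258)),('square','cov',(265,203)),('round','cov',(330,200)),('small','cov',(304,270)),('long','cov',(388,250))]:
    m,c=min(B,key=lambda t:np.hypot(*(t[1]-uv)))
    z0,z1=(0,.055) if k=='box' else (.010,.015)
    H=hull(m); g=ray('scene',c,z1)[0]
    print(k,n,c.round(),np.round(fit('scene',H,SH[n],z0,z1,g),3), end=' ')
    if k=='cov':
        m,c=min(K,key=lambda t:np.hypot(*(t[1]-uv))); print('grip',np.round(fit('scene',hull(m),GRIP,.015,.049,g),3),end='')
    print()
st=read_state(); snap('wrist','w0.png')
E
```

```text
[[154, 145, 317], [157, 163, 432], [85, 167, 373], [92, 183, 496], [130, 224, 196], [135, 237, 254], [213, 249, 316], [218, 274, 282]]
box square [154. 145.] [ 0.327 -0.295 34.257  0.367] Traceback (most recent call last):
  File "<stdin>", line 9, in <module>
  File "h.py", line 50, in fit
    r=minimize(f,[g[0],g[1],np.radians(a)],method='Nelder-Mead',options=dict(initial_simplex=np.array([g[0],g[1],np.radians(a)])+np.array([[0,0,0],[.015,0,0],[0,.015,0],[0,0,.2]]),xatol=1e-4,fatol=1e-5,maxiter=200))
    res = _minimize_neldermead(fun, x0, args, callback, bounds=bounds,
                               **options)
    fsim[k] = func(sim[k])
              ~~~~^^^^^^^^
    fx = function(np.copy(x), *(wrapper_args + args))
  File "h.py", line 49, in <lambda>
    f=lambda p:-iou(H,hullpts(cam,o,z0,z1,p[0],p[1],p[2],st))
                      ~~~~~~~^^^^^^^^^^^^^^^^^^^^^^^^^^^^^^^
  File "h.py", line 32, in hullpts
    return cv2.convexHull(proj(cam,P,st).astype(np.float32))
                          ~~~~^^^^^^^^^^
  File "h.py", line 15, in proj
    m,W=cammat(cam,st); V=np.linalg.inv(W); p=np.atleast_2d(P)@V[:3,:3].T+V[:3,3]
        ~~~~~~^^^^^^^^
  File "h.py", line 6, in cammat
    m=camera_model(cam)
ValueError: time passes only in moves, steps and waits
```

```bash
python3 - <<'E'
s=open('h.py').read()
s=s.replace("    m=camera_model(cam)\n","    m=CM.get(cam) or CM.setdefault(cam,camera_model(cam))\n").replace("def cammat","CM={}\ndef cammat")
open('h.py','w').write(s)
from h import *
im=cv2.imread('pics/scene1.png')[:,:,::-1].copy()
hsv=cv2.cvtColor(im,cv2.COLOR_RGB2HSV)
for u,v in [(255,203),(320,203),(298,276),(388,262),(155,163),(155,145),(170,155),(215,246),(200,200),(280,240),(200,300),(450,250),(100,150),(240,225)]: print((u,v),hsv[v,u],im[v,u])
st=read_state(); snap('wrist','w0.png')
E
```

```text
(255, 203) [ 14 192 221] [221 135  55]
(320, 203) [ 14 194 220] [220 133  53]
(298, 276) [ 13 197 168] [168  95  38]
(388, 262) [ 15 192 220] [220 135  54]
(155, 163) [ 13 204 141] [141  78  28]
(155, 145) [ 13 199 142] [142  78  31]
(170, 155) [ 12 183  85] [85 48 24]
(215, 246) [ 13 202 145] [145  80  30]
(200, 200) [ 14 194 206] [206 123  49]
(280, 240) [ 14 145 187] [187 131  81]
(200, 300) [ 14 144 198] [198 140  86]
(450, 250) [ 14 146 176] [176 122  75]
(100, 150) [ 14 143 189] [189 133  83]
(240, 225) [ 14 149 180] [180 124  75]
```

View pics/w0.png

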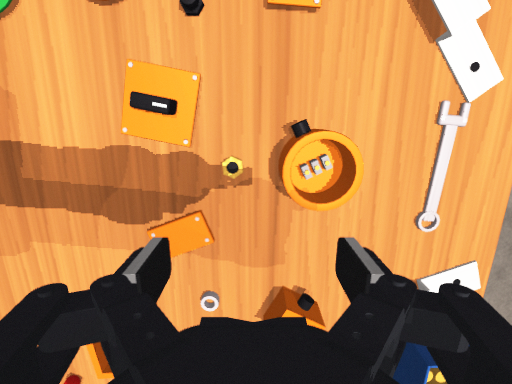

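The wrist view shows the square cover at (160,103), the round box at (321,170), the blank plate at (182,234) and part of the small box at (300,305). Image right is +x and image up is +y.

```bash
sed -i 's/s>195/s>172/; s/v>60/v>45/' h.py
sed -i 's/cv2.morphologyEx(m,cv2.MORPH_OPEN,np.ones((2,2),np.uint8))/cv2.morphologyEx(m,cv2.MORPH_CLOSE,np.ones((3,3),np.uint8))/' h.py
cat >> h.py <<'E'
def survey(cam,im,items,st=None,small=60):
    B=blobs(omask(im),small); K=blobs(bmask(im),max(15,small//4))
    for k,n,g in items:
        z0,z1=(0,.055) if k=='box' else (.010,.015)
        uv=proj(cam,[[g[0],g[1],z1]],st)[0]
        m,c=min(B,key=lambda t:np.hypot(*(t[1]-uv)))
        print(k,n,uv.round(),c.round(),int(m.sum()),np.round(fit(cam,hull(m),SH[n],z0,z1,g,st),3),end=' ')
        if k=='cov':
            uv=proj(cam,[[g[0],g[1],.032]],st)[0]
            m,c=min(K,key=lambda t:np.hypot(*(t[1]-uv))); print('grip',np.round(fit(cam,hull(m),GRIP,.015,.049,g,st),3),end='')
        print()
E
python3 - <<'E'
from h import *
im=cv2.imread('pics/scene1.png')[:,:,::-1].copy()
g=lambda u,v,z:ray('scene',(u,v),z)[0][:2]
I=[(k,n,g(*uv,.03 if k=='box' else .015)) for n,k,uv in [('square','box',(155,152)),('long','box',(88,173)),('small','box',(132,229)),('round','box',(215,258)),('square','cov',(265,203)),('round','cov',(330,200)),('small','cov',(304,270)),('long','cov',(388,250))]]
survey('scene',im,I)
st=read_state(); im=cv2.imread('pics/w0.png')[:,:,::-1].copy()
print(st['tcp_pos'])
survey('wrist',im,[I[3],I[4]],st,200)
print(cammat('wrist',st)[1].round(3))
E
```

```text
box square [154. 146.] [155. 153.] 1202 [ 0.383 -0.26  95.539  0.973] 
box long [ 85. 168.] [ 87. 173.] 1343 [  0.498  -0.414 181.648   0.981] 
box small [130. 224.] [131. 229.] 782 [ 0.633 -0.226 62.107  0.983] 
box round [214. 253.] [214. 258.] 1321 [6.570e-01 3.000e-03 6.464e+00 9.730e-01] 
cov square [265. 203.] [265. 205.] 820 [  0.461   0.082 -11.953   0.961] grip [4.61000e-01 8.30000e-02 1.82785e+02 6.68000e-01]
cov round [330. 200.] [329. 202.] 699 [0.404 0.246 9.501 0.984] grip [ 0.404  0.246 16.434  0.667]
cov small [304. 270.] [304. 272.] 444 [ 0.626  0.221 -4.125  0.934] grip [  0.621   0.221 181.133   0.689]
cov long [388. 250.] [387. 252.] 1017 [  0.517   0.411 -10.478   0.953] grip [  0.511   0.412 165.955   0.677]
[5.75041439e-01 2.02252088e-06 2.31353407e-01]
box round [322. 173.] [294. 178.] 8057 [ 0.62   0.135 12.777  0.235] 
cov square [158. 106.] [155. 106.] 234 [  0.459   0.049 -12.053   0.188] grip [  0.461   0.083 -11.715   0.907]
[[ 1.    -0.    -0.     0.576]
 [-0.    -0.964 -0.266  0.067]
 [-0.     0.266 -0.964  0.374]
 [ 0.     0.     0.     1.   ]]
```

```bash
python3 - <<'E'
from h import *
im=cv2.imread('pics/w0.png')[:,:,::-1].copy()
hsv=cv2.cvtColor(im,cv2.COLOR_RGB2HSV)
for u,v in [(150,80),(175,130),(290,170),(350,165),(345,190),(321,140),(180,235),(250,60),(250,230),(100,160),(230,200),(400,120),(60,30),(300,305)]: print((u,v),hsv[v,u],im[v,u])
E
```

```text
(150, 80) [ 19 211 255] [255 176  44]
(175, 130) [ 19 210 255] [255 179  45]
(290, 170) [ 18 209 254] [254 172  46]
(350, 165) [ 11 229 129] [129  56  13]
(345, 190) [ 11 226 140] [140  60  16]
(321, 140) [ 12 226 199] [199  94  23]
(180, 235) [ 16 221 253] [253 152  34]
(250, 60) [ 16 159 249] [249 176  94]
(250, 230) [ 14 171 234] [234 148  77]
(100, 160) [ 12 177 179] [179 105  55]
(230, 200) [ 14 173 232] [232 147  75]
(400, 120) [ 15 168 241] [241 159  82]
(60, 30) [ 18 152 253] [253 191 102]
(300, 305) [160  24  32] [32 29 31]
```

```bash
sed -i 's/def omask(im):/def omask(im,w=False):/; s/h<=17)&(s>172)/h<=22)\&(s>(195 if w else 172))/; s/omask(im),small/omask(im,cam=="wrist"),small/' h.py
python3 - <<'E'
from h import *
st=read_state(); im=cv2.imread('pics/w0.png')[:,:,::-1].copy()
survey('wrist',im,[('box','round',(.657,.003)),('cov','square',(.461,.083))],st,200)
E
```

```text
box round [323. 175.] [322. 172.] 4579 [6.5700e-01 6.0000e-03 1.0952e+01 9.8200e-01] 
cov square [160. 105.] [160. 102.] 4657 [ 0.46   0.084 78.616  0.989] grip [  0.461   0.083 -11.715   0.907]
```

```bash
cat >> h.py <<'E'
def phi(R): return np.degrees(np.arctan2(R[1,1],R[0,1]))
def go(*targets):
    "print jogs (mm,deg) to each x,y,z,phi in turn; phi = world direction of tool y, tool kept pointing down"
    st=read_state(); R=cv2.Rodrigues(np.array(st['orientation'],float))[0]; p=np.array(st['tcp_pos'])
    print('at',p.round(4),'phi',round(phi(R),2),'q',np.round(st['joint_pos'],2))
    for x,y,z,f in targets:
        a=np.radians(f); Rt=np.array([[-np.sin(a),np.cos(a),0],[np.cos(a),np.sin(a),0],[0,0,-1]])
        # tool x = world dir with z down: x = y cross z
        Rt[:,0]=np.cross(Rt[:,1],Rt[:,2])
        t=R.T@(np.array([x,y,z])-p); w=np.degrees(cv2.Rodrigues(R.T@Rt)[0].ravel())
        print('t',t.round(4),'w',w.round(1)); p=np.array([x,y,z]);R=Rt
E
python3 - <<'E'
from h import *
go((.461,.083,.17,40),(.461,.083,.1,78.3),(.461,.083,.021,78.3))
E
```

```text
at [0.575  0.     0.2314] phi -0.0 q [-0.11  0.38  0.08  1.27  0.    1.46]
t [ 0.083  -0.1141  0.0613] w [  0.   0. -40.]
t [0.   0.   0.07] w [  0.    0.  -38.3]
t [0.    0.    0.079] w [0. 0. 0.]
```

>>> jog_arm([
  {"tx": 0.083, "ty": -0.114, "tz": 0.061, "wz": -40, "hand": 1},
  {"tx": 0.083, "ty": -0.114, "tz": 0.061, "wz": -40, "hand": 1},
  {"tx": 0.083, "ty": -0.114, "tz": 0.061, "wz": -40, "hand": 1},
  {"tx": 0.083, "ty": -0.114, "tz": 0.061, "wz": -40, "hand": 1},
  {"tx": 0.083, "ty": -0.114, "tz": 0.061, "wz": -40, "hand": 1},
])

```text
invalid input at $.rows[0]: expected keys tx, ty, tz, wx, wy, wz, hand
```

>>> jog_arm([
  {"tx": 0.083, "ty": -0.114, "tz": 0.061, "wx": 0, "wy": 0, "wz": -40, "hand": 1},
  {"tx": 0.083, "ty": -0.114, "tz": 0.061, "wx": 0, "wy": 0, "wz": -40, "hand": 1},
  {"tx": 0.083, "ty": -0.114, "tz": 0.061, "wx": 0, "wy": 0, "wz": -40, "hand": 1},
  {"tx": 0.083, "ty": -0.114, "tz": 0.061, "wx": 0, "wy": 0, "wz": -40, "hand": 1},
  {"tx": 0.083, "ty": -0.114, "tz": 0.061, "wx": 0, "wy": 0, "wz": -40, "hand": 1},
], grip_force=50)

```text
t: 1.1
tcp_pos: [0.4574, 0.0839, 0.1688]
orientation: [-1.316, -2.848, 0.003]
ft_force: [-0.1, -0.1, 0.6]
gripper_width: 0.0852
```

>>> jog_arm([
  {"tx": 0, "ty": 0, "tz": 0.02, "wx": 0, "wy": 0, "wz": -38, "hand": 1},
  {"tx": 0, "ty": 0, "tz": 0.04, "wx": 0, "wy": 0, "wz": -38, "hand": 1},
  {"tx": 0, "ty": 0, "tz": 0.06, "wx": 0, "wy": 0, "wz": -38, "hand": 1},
  {"tx": 0, "ty": 0, "tz": 0.07, "wx": 0, "wy": 0, "wz": -38, "hand": 1},
  {"tx": 0, "ty": 0, "tz": 0.07, "wx": 0, "wy": 0, "wz": -38, "hand": 1},
])

```text
t: 1.6
tcp_pos: [0.4596, 0.0829, 0.0987]
orientation: [-0.322, -3.122, 0.001]
ft_force: [-0.8, 0.1, 0.2]
gripper_width: 0.0853
```

>>> jog_arm([
  {"tx": 0, "ty": 0, "tz": 0.03, "wx": 0, "wy": 0, "wz": 0, "hand": 1},
  {"tx": 0, "ty": 0, "tz": 0.055, "wx": 0, "wy": 0, "wz": 0, "hand": 1},
  {"tx": 0, "ty": 0, "tz": 0.07, "wx": 0, "wy": 0, "wz": 0, "hand": 1},
  {"tx": 0, "ty": 0, "tz": 0.077, "wx": 0, "wy": 0, "wz": 0, "hand": 1},
  {"tx": 0, "ty": 0, "tz": 0.077, "wx": 0, "wy": 0, "wz": 0, "hand": 1},
])

```text
t: 2.1
tcp_pos: [0.4604, 0.083, 0.0227]
orientation: [-0.328, -3.123, 0.0]
ft_force: [-0.0, -0.2, -0.4]
gripper_width: 0.0854
```

>>> jog_arm([
  {"tx": 0, "ty": 0, "tz": 0, "wx": 0, "wy": 0, "wz": 0, "hand": -1},
  {"tx": 0, "ty": 0, "tz": 0, "wx": 0, "wy": 0, "wz": 0, "hand": -1},
  {"tx": 0, "ty": 0, "tz": 0, "wx": 0, "wy": 0, "wz": 0, "hand": -1},
  {"tx": 0, "ty": 0, "tz": 0, "wx": 0, "wy": 0, "wz": 0, "hand": -1},
  {"tx": 0, "ty": 0, "tz": 0, "wx": 0, "wy": 0, "wz": 0, "hand": -1},
])

```text
t: 2.6
tcp_pos: [0.4616, 0.0831, 0.0238]
orientation: [0.328, 3.123, 0.0]
ft_force: [-0.3, 0.5, 1.6]
gripper_width: 0.0169
```

>>> jog_arm([
  {"tx": 0, "ty": 0, "tz": 0, "wx": 0, "wy": 0, "wz": 0, "hand": -1},
  {"tx": 0, "ty": 0, "tz": 0, "wx": 0, "wy": 0, "wz": 0, "hand": -1},
  {"tx": 0, "ty": 0, "tz": 0, "wx": 0, "wy": 0, "wz": 0, "hand": -1},
  {"tx": 0, "ty": 0, "tz": 0, "wx": 0, "wy": 0, "wz": 0, "hand": -1},
  {"tx": 0, "ty": 0, "tz": 0, "wx": 0, "wy": 0, "wz": 0, "hand": -1},
])

```text
t: 3.1
tcp_pos: [0.4616, 0.0831, 0.0238]
orientation: [0.328, 3.123, 0.0]
ft_force: [-1.0, 0.9, 5.4]
gripper_width: 0.0171
```

>>> jog_arm([
  {"tx": 0, "ty": 0, "tz": -0.03, "wx": 0, "wy": 0, "wz": 0, "hand": -1},
  {"tx": 0, "ty": 0, "tz": -0.07, "wx": 0, "wy": 0, "wz": 0, "hand": -1},
  {"tx": 0, "ty": 0, "tz": -0.12, "wx": 0, "wy": 0, "wz": 0, "hand": -1},
  {"tx": 0, "ty": 0, "tz": -0.17, "wx": 0, "wy": 0, "wz": 0, "hand": -1},
  {"tx": 0, "ty": 0, "tz": -0.18, "wx": 0, "wy": 0, "wz": 0, "hand": -1},
])

```text
t: 3.6
tcp_pos: [0.4641, 0.0831, 0.2087]
orientation: [0.327, 3.115, 0.002]
ft_force: [0.5, -0.6, -2.7]
gripper_width: 0.0172
```

```bash
python3 - <<'E'
from h import *
st=read_state(); im=snap('wrist','w1.png'); print(st['gripper_width'],st['ft_force'])
go((.47,-.09,.2,90),(.48,-.26,.2,95.5))
E
```

```text
0.017165639973351736 [ 0.4624049 -0.5782976 -2.677805 ]
at [0.4638 0.0831 0.2076] phi 78.0 q [ 0.04  0.17 -0.26  1.13 -0.    0.25]
t [-0.042  -0.168   0.0076] w [  0.1   0.5 -12. ]
t [-0.01 -0.17  0.  ] w [ 0.   0.  -5.5]
```

View pics/w1.png

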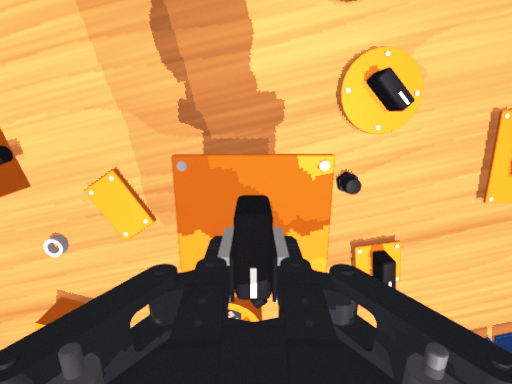

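The cover is held level and square to the gripper. Its far edge is at row 155, corners (172,155) and (335,155). The round orange cover is at (383,90) and the small cover at (378,262).

>>> jog_arm([
  {"tx": -0.042, "ty": -0.168, "tz": 0.007, "wx": 0, "wy": 0, "wz": -12, "hand": -1},
  {"tx": -0.042, "ty": -0.168, "tz": 0.007, "wx": 0, "wy": 0, "wz": -12, "hand": -1},
  {"tx": -0.042, "ty": -0.168, "tz": 0.007, "wx": 0, "wy": 0, "wz": -12, "hand": -1},
  {"tx": -0.042, "ty": -0.168, "tz": 0.007, "wx": 0, "wy": 0, "wz": -12, "hand": -1},
  {"tx": -0.042, "ty": -0.168, "tz": 0.007, "wx": 0, "wy": 0, "wz": -12, "hand": -1},
])

```text
t: 4.15
tcp_pos: [0.4659, -0.0932, 0.1936]
orientation: [-0.009, -3.138, 0.0]
ft_force: [-1.3, 1.0, -1.4]
gripper_width: 0.0171
```

>>> jog_arm([
  {"tx": -0.01, "ty": -0.17, "tz": 0, "wx": 0, "wy": 0, "wz": -5.5, "hand": -1},
  {"tx": -0.01, "ty": -0.17, "tz": 0, "wx": 0, "wy": 0, "wz": -5.5, "hand": -1},
  {"tx": -0.01, "ty": -0.17, "tz": 0, "wx": 0, "wy": 0, "wz": -5.5, "hand": -1},
  {"tx": -0.01, "ty": -0.17, "tz": 0, "wx": 0, "wy": 0, "wz": -5.5, "hand": -1},
  {"tx": -0.01, "ty": -0.17, "tz": 0, "wx": 0, "wy": 0, "wz": -5.5, "hand": -1},
])

```text
t: 4.65
tcp_pos: [0.4765, -0.2617, 0.1938]
orientation: [0.145, -3.136, -0.002]
ft_force: [0.3, 0.5, -3.5]
gripper_width: 0.017
```

```bash
cat >> h.py <<'E'
def inhand(uvs,dz,st):
    "tool-frame x,y (mm) of plate-top pixels; dz = plate top height minus TCP height"
    P=ray('wrist',uvs,st['tcp_pos'][2]+dz,st); R=cv2.Rodrigues(np.array(st['orientation'],float))[0]
    return ((P-st['tcp_pos'])@R*1000)[:,:2].round(1)
E
python3 - <<'E'
from h import *
st=read_state(); im=snap('wrist','w2.png'); print(st['gripper_width'])
print(inhand([(172,155),(335,155)],.015-.0238,st))
B=blobs(omask(im,True),200); print([(c.round(),int(m.sum())) for m,c in B])
survey('wrist',im,[('box','square',(.383,-.26))],st,200)
go((.383,-.26,.15,95.5))
E
```

```text
0.017002649019900125
[[ 46.8 -44.1]
 [ 46.8  44.5]]
[(array([264.,  86.]), 8321), (array([142., 175.]), 2494), (array([103., 197.]), 2735), (array([374., 176.]), 400), (array([251., 198.]), 12366), (array([449., 307.]), 1667), (array([257., 310.]), 585)]
box square [264.  89.] [264.  86.] 8321 [ 0.383 -0.258  5.703  0.989] 
at [ 0.4763 -0.2597  0.194 ] phi 95.41 q [-0.62  0.33 -0.09  1.16  0.   -0.71]
t [0.0928 0.0084 0.0443] w [ 0.2 -0.1 -0.1]
```

View pics/w2.png

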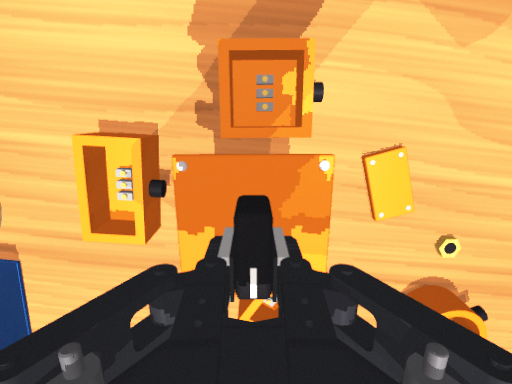

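The square box is clear at (264,86), and its fit agrees with the scene-camera fit. The long box is on the left at (120,187).

>>> jog_arm([
  {"tx": 0.05, "ty": 0.007, "tz": 0, "wx": 0, "wy": 0, "wz": 0, "hand": -1},
  {"tx": 0.091, "ty": 0.007, "tz": 0, "wx": 0, "wy": 0, "wz": 0, "hand": -1},
  {"tx": 0.091, "ty": 0.007, "tz": 0.045, "wx": 0, "wy": 0, "wz": 0, "hand": -1},
  {"tx": 0.091, "ty": 0.007, "tz": 0.09, "wx": 0, "wy": 0, "wz": 0, "hand": -1},
  {"tx": 0.091, "ty": 0.007, "tz": 0.1, "wx": 0, "wy": 0, "wz": 0, "hand": -1},
])

```text
t: 5.2
tcp_pos: [0.3819, -0.2565, 0.0915]
orientation: [0.153, -3.131, -0.013]
ft_force: [-0.7, 1.4, -1.5]
gripper_width: 0.0169
```

```bash
python3 - <<'E'
from h import *
go((.385,-.258,.07,95.7))
E
```

```text
at [ 0.3819 -0.2565  0.0915] phi 95.6 q [-0.73  0.26 -0.47  0.85  0.   -0.83]
t [-0.0031 -0.002   0.0215] w [ 0.5 -0.4 -0.1]
```

>>> jog_arm([
  {"tx": 0, "ty": 0, "tz": 0.003, "wx": 0, "wy": 0, "wz": 0, "hand": -1},
  {"tx": 0, "ty": 0, "tz": 0.003, "wx": 0, "wy": 0, "wz": 0, "hand": -1},
  {"tx": 0, "ty": 0, "tz": 0.003, "wx": 0, "wy": 0, "wz": 0, "hand": -1},
])

```text
t: 5.5
tcp_pos: [0.3876, -0.2626, 0.0951]
orientation: [-0.152, 3.135, -0.004]
ft_force: [0.4, -0.2, -2.1]
gripper_width: 0.0168
```

```bash
python3 - <<'E'
from h import *
go((.385,-.258,.07,95.7))
E
```

```text
at [ 0.3876 -0.2626  0.0951] phi 95.55 q [-0.73  0.25 -0.46  0.85  0.   -0.83]
t [0.0022 0.0049 0.0251] w [-0.1  0.1 -0.2]
```

>>> jog_arm([
  {"tx": 0.002, "ty": 0.0045, "tz": 0, "wx": 0, "wy": 0, "wz": 0, "hand": -1},
  {"tx": 0.002, "ty": 0.0045, "tz": 0.008, "wx": 0, "wy": 0, "wz": 0, "hand": -1},
  {"tx": 0.002, "ty": 0.0045, "tz": 0.016, "wx": 0, "wy": 0, "wz": 0, "hand": -1},
  {"tx": 0.002, "ty": 0.0045, "tz": 0.02, "wx": 0, "wy": 0, "wz": 0, "hand": -1},
  {"tx": 0.002, "ty": 0.0045, "tz": 0.02, "wx": 0, "wy": 0, "wz": 0, "hand": -1},
])

```text
t: 6.0
tcp_pos: [0.3828, -0.2569, 0.0723]
orientation: [0.15, -3.137, -0.002]
ft_force: [0.5, 0.1, -1.7]
gripper_width: 0.0173
```

```bash
python3 - <<'E'
from h import *
go((.385,-.258,.069,95.7))
E
```

```text
at [ 0.3828 -0.2569  0.0723] phi 95.49 q [-0.73  0.27 -0.51  0.79  0.   -0.82]
t [-0.0021 -0.0013  0.0033] w [ 0.1 -0.1 -0.2]
```

>>> jog_arm([
  {"tx": -0.001, "ty": -0.001, "tz": 0, "wx": 0, "wy": 0, "wz": 0, "hand": -1},
  {"tx": -0.001, "ty": -0.001, "tz": 0.002, "wx": 0, "wy": 0, "wz": 0, "hand": -1},
  {"tx": -0.001, "ty": -0.001, "tz": 0.003, "wx": 0, "wy": 0, "wz": 0, "hand": -1},
  {"tx": -0.001, "ty": -0.001, "tz": 0.003, "wx": 0, "wy": 0, "wz": 0, "hand": -1},
])

```text
t: 6.4
tcp_pos: [0.3846, -0.2584, 0.0702]
orientation: [-0.151, 3.138, 0.0]
ft_force: [0.5, 0.4, -1.5]
gripper_width: 0.0174
```

>>> jog_arm([
  {"tx": 0, "ty": 0, "tz": 0, "wx": 0, "wy": 0, "wz": 0, "hand": 0},
  {"tx": 0, "ty": 0, "tz": 0, "wx": 0, "wy": 0, "wz": 0, "hand": 0},
  {"tx": 0, "ty": 0, "tz": 0, "wx": 0, "wy": 0, "wz": 0, "hand": 0},
  {"tx": 0, "ty": 0, "tz": -0.02, "wx": 0, "wy": 0, "wz": 0, "hand": 0},
  {"tx": 0, "ty": 0, "tz": -0.06, "wx": 0, "wy": 0, "wz": 0, "hand": 0},
])

```text
t: 6.9
tcp_pos: [0.3825, -0.2566, 0.1286]
orientation: [0.15, -3.133, -0.007]
ft_force: [0.9, -0.5, 0.6]
gripper_width: 0.0425
```

>>> jog_arm([
  {"tx": -0.02, "ty": 0, "tz": -0.04, "wx": 0, "wy": 0, "wz": 0, "hand": 1},
  {"tx": -0.06, "ty": 0, "tz": -0.08, "wx": 0, "wy": 0, "wz": 0, "hand": 1},
  {"tx": -0.09, "ty": 0, "tz": -0.08, "wx": 0, "wy": 0, "wz": 0, "hand": 1},
  {"tx": -0.09, "ty": 0, "tz": -0.08, "wx": 0, "wy": 0, "wz": 0, "hand": 1},
  {"tx": -0.09, "ty": 0, "tz": -0.08, "wx": 0, "wy": 0, "wz": 0, "hand": 1},
])

```text
t: 7.4
tcp_pos: [0.4744, -0.2496, 0.2101]
orientation: [0.152, -3.137, 0.0]
ft_force: [-0.7, 0.3, -0.2]
gripper_width: 0.0854
```

```bash
cat >> h.py <<'E'
def seated(cam,im,n,g,st):
    uv=proj(cam,[[g[0],g[1],.06]],st)[0]
    m,c=min(blobs(omask(im,cam=='wrist'),200),key=lambda t:np.hypot(*(t[1]-uv)))
    print('cover+box',n,np.round(fit(cam,hull(m),SH[n],0,.060,g,st),3))
    m,c=min(blobs(bmask(im),100),key=lambda t:np.hypot(*(t[1]-proj(cam,[[g[0],g[1],.077]],st)[0])))
    print('grip',np.round(fit(cam,hull(m),GRIP,.060,.094,g,st),3))
E
python3 - <<'E'
from h import *
st=read_state(); im=snap('wrist','w3.png')
seated('wrist',im,'square',(.383,-.258),st)
survey('wrist',im,[('box','long',(.498,-.414)),('box','small',(.633,-.226))],st,200)
# next: round cover; print route for look
g=(.404,.246)
go((.45,-.05,.2,90),(.45,.17,.2,90))
E
```

```text
cover+box square [ 0.382 -0.259  5.901  0.983]
grip [ 0.383 -0.259  5.549  0.916]
box long [104. 187.] [113. 183.] 7497 [ 0.498 -0.411  1.874  0.984] 
box small [260. 306.] [261. 292.] 3023 [ 0.632 -0.223 61.279  0.917] 
at [ 0.4734 -0.2494  0.2097] phi 95.51 q [-0.6   0.3  -0.08  1.19 -0.   -0.7 ]
t [0.0041 0.2007 0.0098] w [ 0.  -0.1  5.5]
t [0.   0.22 0.  ] w [0. 0. 0.]
```

View pics/w3.png

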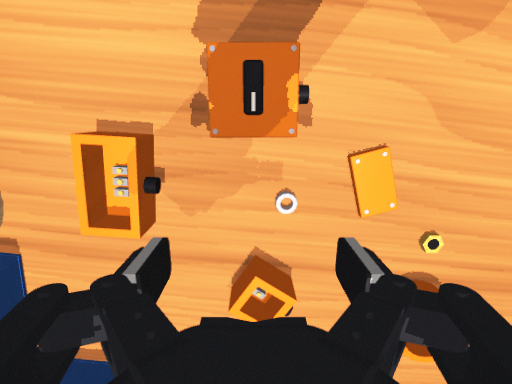

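The square cover sits flat on its box at (253,90) with its edges aligned. The long box is at (113,183) and the blank plate is undisturbed at (373,180). The round cover is next.

>>> jog_arm([
  {"tx": 0.004, "ty": 0.2, "tz": 0.01, "wx": 0, "wy": 0, "wz": 5.5, "hand": 1},
  {"tx": 0.004, "ty": 0.2, "tz": 0.01, "wx": 0, "wy": 0, "wz": 5.5, "hand": 1},
  {"tx": 0.004, "ty": 0.2, "tz": 0.01, "wx": 0, "wy": 0, "wz": 5.5, "hand": 1},
  {"tx": 0.004, "ty": 0.2, "tz": 0.01, "wx": 0, "wy": 0, "wz": 5.5, "hand": 1},
  {"tx": 0.004, "ty": 0.2, "tz": 0.01, "wx": 0, "wy": 0, "wz": 5.5, "hand": 1},
])

```text
t: 7.95
tcp_pos: [0.4472, -0.0463, 0.1991]
orientation: [0.01, -3.137, -0.005]
ft_force: [0.3, -1.1, -0.6]
gripper_width: 0.0852
```

>>> jog_arm([
  {"tx": 0, "ty": 0.22, "tz": 0, "wx": 0, "wy": 0, "wz": 0, "hand": 1},
  {"tx": 0, "ty": 0.22, "tz": 0, "wx": 0, "wy": 0, "wz": 0, "hand": 1},
  {"tx": 0, "ty": 0.22, "tz": 0, "wx": 0, "wy": 0, "wz": 0, "hand": 1},
  {"tx": 0, "ty": 0.22, "tz": 0, "wx": 0, "wy": 0, "wz": 0, "hand": 1},
  {"tx": 0, "ty": 0.22, "tz": 0, "wx": 0, "wy": 0, "wz": 0, "hand": 1},
])

```text
t: 8.45
tcp_pos: [0.4499, 0.1709, 0.1998]
orientation: [0.004, -3.141, -0.001]
ft_force: [0.1, -0.8, -0.6]
gripper_width: 0.0851
```

```bash
python3 - <<'E'
from h import *
st=read_state(); im=snap('wrist','w4.png')
survey('wrist',im,[('cov','round',(.404,.246)),('cov','small',(.626,.221)),('cov','long',(.517,.411))],st,200)
go((.404,.246,.12,90))
c=proj('wrist',[[.404,.246,.02]],st)[0].astype(int); r=im[max(0,c[1]-80):c[1]+80,max(0,c[0]-100):c[0]+100]
cv2.imwrite('pics/c4.png',cv2.resize(r,None,fx=3,fy=3)[:,:,::-1])
E
```

```text
cov round [318. 136.] [320. 131.] 4110 [0.402 0.247 7.321 0.992] grip [  0.403   0.248 214.396   0.889]
cov small [289. 302.] [290. 296.] 1212 [ 0.624  0.223 85.9    0.979] grip [6.26000e-01 4.54000e-01 1.18024e+02 2.00000e-02]
cov long [441. 228.] [439. 220.] 3437 [  0.514   0.414 170.117   0.992] grip [  0.515   0.413 162.967   0.875]
at [0.4501 0.1722 0.1997] phi 90.21 q [ 0.23  0.2  -0.24  1.13  0.    0.23]
t [0.0457 0.0738 0.0799] w [ 0.1 -0.1  0.2]
```

View pics/c4.png

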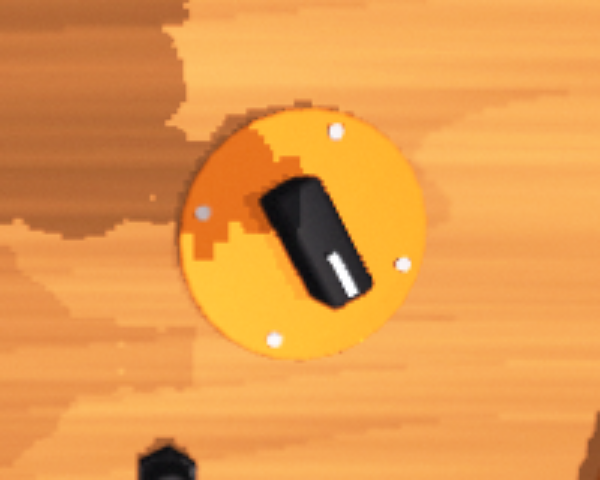

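The round orange cover is confirmed: it is orange and round, with its grip turned about 32° in world.

```bash
python3 - <<'E'
from h import *
go((.403,.248,.12,122),(.403,.248,.023,122))
E
```

```text
at [0.4501 0.1722 0.1997] phi 90.21 q [ 0.23  0.2  -0.24  1.13  0.    0.23]
t [0.0467 0.0758 0.0799] w [  0.1  -0.  -31.8]
t [0.    0.    0.097] w [0. 0. 0.]
```

>>> jog_arm([
  {"tx": 0.047, "ty": 0.076, "tz": 0.06, "wx": 0, "wy": 0, "wz": -32, "hand": 1},
  {"tx": 0.047, "ty": 0.076, "tz": 0.06, "wx": 0, "wy": 0, "wz": -32, "hand": 1},
  {"tx": 0.047, "ty": 0.076, "tz": 0.07, "wx": 0, "wy": 0, "wz": -32, "hand": 1},
  {"tx": 0.047, "ty": 0.076, "tz": 0.08, "wx": 0, "wy": 0, "wz": -32, "hand": 1},
  {"tx": 0.047, "ty": 0.076, "tz": 0.08, "wx": 0, "wy": 0, "wz": -32, "hand": 1},
])

```text
t: 9.0
tcp_pos: [0.4022, 0.2428, 0.1184]
orientation: [0.863, -3.016, 0.002]
ft_force: [0.4, -0.2, 0.3]
gripper_width: 0.0853
```

```bash
python3 - <<'E'
from h import *
st=read_state(); im=snap('wrist','w5.png')
survey('wrist',im,[('cov','round',(.403,.248))],st,200)
go((.403,.248,.024,122))
E
```

```text
cov round [258. 197.] [258. 192.] 6712 [0.402 0.248 6.437 0.985] grip [ 0.403  0.248 29.816  0.866]
at [0.4031 0.2431 0.1194] phi 121.79 q [ 0.41  0.24 -0.41  0.92 -0.   -0.15]
t [-0.0027  0.0042  0.0954] w [-0.  -0.2 -0.2]
```

>>> jog_arm([
  {"tx": -0.003, "ty": 0.004, "tz": 0.03, "wx": 0, "wy": 0, "wz": 2, "hand": 1},
  {"tx": -0.003, "ty": 0.004, "tz": 0.06, "wx": 0, "wy": 0, "wz": 2, "hand": 1},
  {"tx": -0.003, "ty": 0.004, "tz": 0.085, "wx": 0, "wy": 0, "wz": 2, "hand": 1},
  {"tx": -0.003, "ty": 0.004, "tz": 0.095, "wx": 0, "wy": 0, "wz": 2, "hand": 1},
  {"tx": -0.003, "ty": 0.004, "tz": 0.095, "wx": 0, "wy": 0, "wz": 2, "hand": 1},
])

```text
t: 9.55
tcp_pos: [0.4039, 0.2487, 0.0247]
orientation: [0.809, -3.033, 0.001]
ft_force: [-0.7, -0.7, 0.4]
gripper_width: 0.0857
```

>>> jog_arm([
  {"tx": 0, "ty": 0, "tz": 0, "wx": 0, "wy": 0, "wz": 0, "hand": -1},
  {"tx": 0, "ty": 0, "tz": 0, "wx": 0, "wy": 0, "wz": 0, "hand": -1},
  {"tx": 0, "ty": 0, "tz": 0, "wx": 0, "wy": 0, "wz": 0, "hand": -1},
  {"tx": 0, "ty": 0, "tz": 0, "wx": 0, "wy": 0, "wz": 0, "hand": -1},
  {"tx": 0, "ty": 0, "tz": 0, "wx": 0, "wy": 0, "wz": 0, "hand": -1},
])

```text
t: 10.05
tcp_pos: [0.4052, 0.2502, 0.0261]
orientation: [-0.813, 3.033, 0.0]
ft_force: [-0.2, 0.3, 0.4]
gripper_width: 0.0169
```

>>> jog_arm([
  {"tx": 0, "ty": 0, "tz": 0, "wx": 0, "wy": 0, "wz": 0, "hand": -1},
  {"tx": 0, "ty": 0, "tz": 0, "wx": 0, "wy": 0, "wz": 0, "hand": -1},
  {"tx": 0, "ty": 0, "tz": 0, "wx": 0, "wy": 0, "wz": 0, "hand": -1},
])

```text
t: 10.35
tcp_pos: [0.4052, 0.2502, 0.0261]
orientation: [-0.813, 3.033, 0.0]
ft_force: [-0.0, -0.9, 5.9]
gripper_width: 0.0173
```

>>> jog_arm([
  {"tx": 0, "ty": 0, "tz": -0.03, "wx": 0, "wy": 0, "wz": 0, "hand": -1},
  {"tx": 0, "ty": 0, "tz": -0.07, "wx": 0, "wy": 0, "wz": 0, "hand": -1},
  {"tx": 0, "ty": 0, "tz": -0.11, "wx": 0, "wy": 0, "wz": 0, "hand": -1},
  {"tx": 0, "ty": 0, "tz": -0.14, "wx": 0, "wy": 0, "wz": 0, "hand": -1},
  {"tx": 0, "ty": 0, "tz": -0.14, "wx": 0, "wy": 0, "wz": 0, "hand": -1},
])

```text
t: 10.85
tcp_pos: [0.4072, 0.2512, 0.1695]
orientation: [-0.811, 3.027, 0.002]
ft_force: [1.0, 0.6, -0.9]
gripper_width: 0.017
```

```bash
cat >> h.py <<'E'
def held(im,n,dz,st):
    "cover in hand: (tool x,y offsets mm of the plate centre) from the visible far part of the plate"
    R=cv2.Rodrigues(np.array(st['orientation'],float))[0]
    m=omask(im,True); m[235:]=0
    uv=proj('wrist',[np.array(st['tcp_pos'])+R@[.035,.0,-dz]],st)[0]
    b,c=min(blobs(m,800),key=lambda t:np.hypot(*(t[1]-uv)))
    cs=max(cv2.findContours(b.astype(np.uint8),cv2.RETR_EXTERNAL,cv2.CHAIN_APPROX_NONE)[0],key=len).reshape(-1,2)
    q=inhand(cs,dz,st); q=q[q[:,0]>5]
    print('held blob',c.round(),len(q))
    if n=='round':
        from scipy.optimize import least_squares
        r=least_squares(lambda p:np.hypot(q[:,0]-p[0],q[:,1]-p[1])-48,[0,0],loss='soft_l1'); print('centre',r.x.round(1),'res',np.abs(r.fun).mean().round(2))
    else:
        print('x max',np.percentile(q[:,0],97).round(1),'y range',np.percentile(q[:,1],[2,98]).round(1))
E
python3 - <<'E'
from h import *
st=read_state(); im=snap('wrist','w6.png'); print(st['gripper_width'])
held(im,'round',.015-.0245,st)
go((.50,.13,.17,121),(.657,.005,.15,121))
E
```

```text
0.01702687772475799
held blob [253. 194.] 339
centre [ 1.4 -0.5] res 10.23
at [0.4059 0.2506 0.167 ] phi 120.0 q [ 0.42  0.21 -0.32  1.04 -0.   -0.1 ]
t [-0.0212 -0.1515 -0.0028] w [-0.   0.2 -1. ]
t [-0.0702 -0.188   0.02  ] w [0. 0. 0.]
```

>>> jog_arm([
  {"tx": -0.021, "ty": -0.151, "tz": 0, "wx": 0, "wy": 0, "wz": 0, "hand": -1},
  {"tx": -0.021, "ty": -0.151, "tz": 0, "wx": 0, "wy": 0, "wz": 0, "hand": -1},
  {"tx": -0.021, "ty": -0.151, "tz": 0, "wx": 0, "wy": 0, "wz": 0, "hand": -1},
  {"tx": -0.055, "ty": -0.2, "tz": 0, "wx": 0, "wy": 0, "wz": 0, "hand": -1},
  {"tx": -0.085, "ty": -0.24, "tz": 0, "wx": 0, "wy": 0, "wz": 0, "hand": -1},
])

```text
t: 11.4
tcp_pos: [0.5868, 0.0875, 0.1629]
orientation: [0.81, -3.031, -0.002]
ft_force: [0.9, 0.7, -1.4]
gripper_width: 0.0171
```

```bash
python3 - <<'E'
from h import *
go((.6587,.006,.12,120))
E
```

```text
at [0.5868 0.0875 0.1629] phi 119.92 q [ 0.04  0.44  0.    1.13  0.   -0.48]
t [-0.0218 -0.1066  0.0426] w [ 0.1 -0.2 -0.1]
```

>>> jog_arm([
  {"tx": -0.011, "ty": -0.05, "tz": 0.01, "wx": 0, "wy": 0, "wz": 0, "hand": -1},
  {"tx": -0.022, "ty": -0.09, "tz": 0.02, "wx": 0, "wy": 0, "wz": 0, "hand": -1},
  {"tx": -0.022, "ty": -0.107, "tz": 0.042, "wx": 0, "wy": 0, "wz": 0, "hand": -1},
  {"tx": -0.022, "ty": -0.107, "tz": 0.06, "wx": 0, "wy": 0, "wz": 0, "hand": -1},
  {"tx": -0.022, "ty": -0.107, "tz": 0.065, "wx": 0, "wy": 0, "wz": 0, "hand": -1},
])

```text
t: 11.9
tcp_pos: [0.6566, 0.0071, 0.0948]
orientation: [0.809, -3.027, -0.005]
ft_force: [0.0, 0.7, -2.5]
gripper_width: 0.0166
```

>>> jog_arm([
  {"tx": 0, "ty": 0, "tz": 0.001, "wx": 0, "wy": 0, "wz": 0, "hand": -1},
  {"tx": 0, "ty": 0, "tz": 0.001, "wx": 0, "wy": 0, "wz": 0, "hand": -1},
  {"tx": 0, "ty": 0, "tz": 0.001, "wx": 0, "wy": 0, "wz": 0, "hand": -1},
  {"tx": 0, "ty": 0, "tz": 0.001, "wx": 0, "wy": 0, "wz": 0, "hand": -1},
])

```text
t: 12.3
tcp_pos: [0.6605, 0.008, 0.1006]
orientation: [-0.814, 3.032, -0.001]
ft_force: [-0.0, 0.1, -2.1]
gripper_width: 0.0169
```

```bash
python3 - <<'E'
from h import *
go((.6587,.006,.0725,120))
E
```

```text
at [0.6605 0.008  0.1006] phi 120.04 q [-0.08  0.61  0.11  1.07 -0.   -0.61]
t [ 0.0026 -0.0008  0.0281] w [-0.1  0.1  0. ]
```

>>> jog_arm([
  {"tx": 0.002, "ty": -0.001, "tz": 0.008, "wx": 0, "wy": 0, "wz": 0, "hand": -1},
  {"tx": 0.002, "ty": -0.001, "tz": 0.016, "wx": 0, "wy": 0, "wz": 0, "hand": -1},
  {"tx": 0.002, "ty": -0.001, "tz": 0.023, "wx": 0, "wy": 0, "wz": 0, "hand": -1},
  {"tx": 0.002, "ty": -0.001, "tz": 0.026, "wx": 0, "wy": 0, "wz": 0, "hand": -1},
  {"tx": 0.002, "ty": -0.001, "tz": 0.026, "wx": 0, "wy": 0, "wz": 0, "hand": -1},
])

```text
t: 12.8
tcp_pos: [0.6578, 0.0058, 0.0722]
orientation: [0.813, -3.033, -0.001]
ft_force: [-0.9, -0.1, -1.6]
gripper_width: 0.0168
```

>>> jog_arm([
  {"tx": 0, "ty": 0, "tz": 0.001, "wx": 0, "wy": 0, "wz": 0, "hand": -1},
  {"tx": 0, "ty": 0, "tz": 0.001, "wx": 0, "wy": 0, "wz": 0, "hand": -1},
  {"tx": 0, "ty": 0, "tz": 0.001, "wx": 0, "wy": 0, "wz": 0, "hand": -1},
])

```text
t: 13.1
tcp_pos: [0.6589, 0.0057, 0.0727]
orientation: [-0.813, 3.034, -0.0]
ft_force: [-0.6, 1.3, -1.7]
gripper_width: 0.0171
```

>>> jog_arm([
  {"tx": 0, "ty": 0, "tz": 0, "wx": 0, "wy": 0, "wz": 0, "hand": 0},
  {"tx": 0, "ty": 0, "tz": 0, "wx": 0, "wy": 0, "wz": 0, "hand": 0},
  {"tx": 0, "ty": 0, "tz": 0, "wx": 0, "wy": 0, "wz": 0, "hand": 0},
  {"tx": 0, "ty": 0, "tz": -0.02, "wx": 0, "wy": 0, "wz": 0, "hand": 0},
  {"tx": 0, "ty": 0, "tz": -0.06, "wx": 0, "wy": 0, "wz": 0, "hand": 0},
])

```text
t: 13.6
tcp_pos: [0.6556, 0.006, 0.1293]
orientation: [0.811, -3.028, -0.004]
ft_force: [0.5, 0.2, 0.1]
gripper_width: 0.0425
```

>>> jog_arm([
  {"tx": 0, "ty": 0, "tz": -0.05, "wx": 0, "wy": 0, "wz": 0, "hand": 1},
  {"tx": 0, "ty": 0.0, "tz": -0.1, "wx": 0, "wy": 0, "wz": 0, "hand": 1},
  {"tx": 0, "ty": 0.05, "tz": -0.1, "wx": 0, "wy": 0, "wz": 0, "hand": 1},
  {"tx": 0, "ty": 0.1, "tz": -0.1, "wx": 0, "wy": 0, "wz": 8, "hand": 1},
  {"tx": 0, "ty": 0.1, "tz": -0.1, "wx": 0, "wy": 0, "wz": 8, "hand": 1},
])

```text
t: 14.1
tcp_pos: [0.6058, 0.0971, 0.2336]
orientation: [-0.605, 3.083, 0.004]
ft_force: [-0.3, -0.5, 0.2]
gripper_width: 0.0851
```

```bash
python3 - <<'E'
from h import *
st=read_state(); im=snap('wrist','w7.png')
seated('wrist',im,'round',(.657,.005),st)
# long cover: aim from TCP offset; camera dir = phi+90=170
go((.57,.25,.2,90),(.57,.38,.15,80))
E
```

```text
cover+box round [6.560e-01 5.000e-03 5.739e+00 9.770e-01]
grip [6.57000e-01 4.00000e-03 2.02501e+02 8.60000e-01]
at [0.6072 0.0947 0.2331] phi 112.26 q [ 0.05  0.46  0.21  1.32  0.   -0.34]
t [-0.0244  0.1578  0.0331] w [ 0.   0.  22.3]
t [0.   0.13 0.05] w [ 0.  0. 10.]
```

View pics/w7.png

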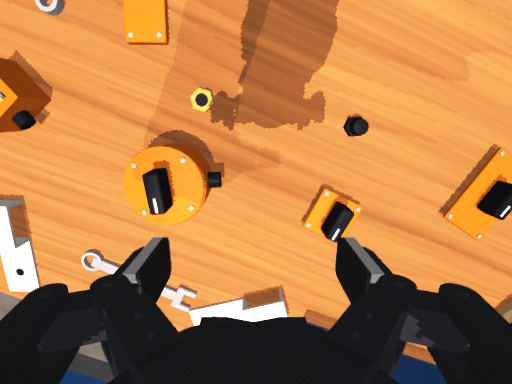

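The round cover is seated at (168,185), and its fit matches the box. The small cover is at (333,214) and the long cover is at the right edge (490,195). The long cover is next.

>>> jog_arm([
  {"tx": -0.024, "ty": 0.158, "tz": 0.033, "wx": 0, "wy": 0, "wz": 22, "hand": 1},
  {"tx": -0.024, "ty": 0.158, "tz": 0.033, "wx": 0, "wy": 0, "wz": 22, "hand": 1},
  {"tx": -0.024, "ty": 0.158, "tz": 0.033, "wx": 0, "wy": 0, "wz": 22, "hand": 1},
  {"tx": -0.024, "ty": 0.158, "tz": 0.033, "wx": 0, "wy": 0, "wz": 22, "hand": 1},
  {"tx": -0.024, "ty": 0.158, "tz": 0.033, "wx": 0, "wy": 0, "wz": 22, "hand": 1},
])

```text
t: 14.65
tcp_pos: [0.571, 0.2493, 0.1983]
orientation: [0.007, -3.14, 0.001]
ft_force: [-0.5, -0.9, 0.1]
gripper_width: 0.0854
```

>>> jog_arm([
  {"tx": 0, "ty": 0.13, "tz": 0.05, "wx": 0, "wy": 0, "wz": 10, "hand": 1},
  {"tx": 0, "ty": 0.13, "tz": 0.05, "wx": 0, "wy": 0, "wz": 10, "hand": 1},
  {"tx": 0, "ty": 0.13, "tz": 0.05, "wx": 0, "wy": 0, "wz": 10, "hand": 1},
  {"tx": 0, "ty": 0.13, "tz": 0.05, "wx": 0, "wy": 0, "wz": 10, "hand": 1},
  {"tx": 0, "ty": 0.13, "tz": 0.05, "wx": 0, "wy": 0, "wz": 10, "hand": 1},
])

```text
t: 15.15
tcp_pos: [0.5725, 0.3765, 0.1488]
orientation: [0.274, 3.13, -0.003]
ft_force: [0.8, -0.1, -0.1]
gripper_width: 0.0853
```

```bash
python3 - <<'E'
from h import *
st=read_state(); im=snap('wrist','w8.png')
survey('wrist',im,[('cov','long',(.514,.413))],st,200)
go((.514,.413,.11,79.5),(.514,.413,.024,79.5))
E
```

```text
cov long [280. 120.] [281. 105.] 6287 [  0.515   0.414 170.161   0.984] grip [ 0.515  0.413 -9.634  0.893]
at [0.5729 0.376  0.1497] phi 79.93 q [ 0.49  0.64  0.29  1.23 -0.    0.66]
t [0.0645 0.0261 0.0396] w [-0.   0.1  0.4]
t [0.    0.    0.086] w [0. 0. 0.]
```

>>> jog_arm([
  {"tx": 0.045, "ty": 0.02, "tz": 0.01, "wx": 0, "wy": 0, "wz": 0, "hand": 1},
  {"tx": 0.064, "ty": 0.027, "tz": 0.03, "wx": 0, "wy": 0, "wz": 0, "hand": 1},
  {"tx": 0.064, "ty": 0.027, "tz": 0.05, "wx": 0, "wy": 0, "wz": 0, "hand": 1},
  {"tx": 0.064, "ty": 0.027, "tz": 0.05, "wx": 0, "wy": 0, "wz": 0, "hand": 1},
  {"tx": 0.064, "ty": 0.027, "tz": 0.05, "wx": 0, "wy": 0, "wz": 0, "hand": 1},
])

```text
t: 15.7
tcp_pos: [0.5145, 0.4139, 0.1004]
orientation: [0.277, 3.128, -0.0]
ft_force: [-0.2, -0.0, 0.2]
gripper_width: 0.0853
```

```bash
python3 - <<'E'
from h import *
go((.515,.4135,.024,80))
E
```

```text
at [0.5145 0.4139 0.1004] phi 79.88 q [ 0.58  0.61  0.11  1.07 -0.    0.76]
t [-0.0005 -0.0004  0.0764] w [ 0.   0.1 -0.1]
```

>>> jog_arm([
  {"tx": 0, "ty": 0, "tz": 0.03, "wx": 0, "wy": 0, "wz": 0, "hand": 1},
  {"tx": 0, "ty": 0, "tz": 0.055, "wx": 0, "wy": 0, "wz": 0, "hand": 1},
  {"tx": 0, "ty": 0, "tz": 0.07, "wx": 0, "wy": 0, "wz": 0, "hand": 1},
  {"tx": 0, "ty": 0, "tz": 0.076, "wx": 0, "wy": 0, "wz": 0, "hand": 1},
  {"tx": 0, "ty": 0, "tz": 0.076, "wx": 0, "wy": 0, "wz": 0, "hand": 1},
])

```text
t: 16.2
tcp_pos: [0.5144, 0.4149, 0.0239]
orientation: [0.276, 3.129, 0.0]
ft_force: [0.2, 0.8, -0.5]
gripper_width: 0.0853
```

>>> jog_arm([
  {"tx": 0, "ty": 0, "tz": 0, "wx": 0, "wy": 0, "wz": 0, "hand": -1},
  {"tx": 0, "ty": 0, "tz": 0, "wx": 0, "wy": 0, "wz": 0, "hand": -1},
  {"tx": 0, "ty": 0, "tz": 0, "wx": 0, "wy": 0, "wz": 0, "hand": -1},
  {"tx": 0, "ty": 0, "tz": 0, "wx": 0, "wy": 0, "wz": 0, "hand": -1},
  {"tx": 0, "ty": 0, "tz": 0, "wx": 0, "wy": 0, "wz": 0, "hand": -1},
])

```text
t: 16.7
tcp_pos: [0.5136, 0.4158, 0.0239]
orientation: [0.273, 3.129, 0.001]
ft_force: [-0.3, 0.4, -1.4]
gripper_width: 0.0172
```

>>> jog_arm([
  {"tx": 0, "ty": 0, "tz": 0, "wx": 0, "wy": 0, "wz": 0, "hand": -1},
  {"tx": 0, "ty": 0, "tz": 0, "wx": 0, "wy": 0, "wz": 0, "hand": -1},
  {"tx": 0, "ty": 0, "tz": 0, "wx": 0, "wy": 0, "wz": 0, "hand": -1},
])

```text
t: 17.0
tcp_pos: [0.5136, 0.4158, 0.0238]
orientation: [0.274, 3.129, 0.001]
ft_force: [0.0, -0.5, 4.8]
gripper_width: 0.0171
```

>>> jog_arm([
  {"tx": 0, "ty": 0, "tz": -0.03, "wx": 0, "wy": 0, "wz": 0, "hand": -1},
  {"tx": 0, "ty": 0, "tz": -0.07, "wx": 0, "wy": 0, "wz": 0, "hand": -1},
  {"tx": 0, "ty": 0, "tz": -0.11, "wx": 0, "wy": 0, "wz": 0, "hand": -1},
  {"tx": 0, "ty": 0, "tz": -0.15, "wx": 0, "wy": 0, "wz": 0, "hand": -1},
  {"tx": 0, "ty": 0, "tz": -0.15, "wx": 0, "wy": 0, "wz": 0, "hand": -1},
])

```text
t: 17.5
tcp_pos: [0.5162, 0.4176, 0.1798]
orientation: [0.273, 3.121, 0.011]
ft_force: [0.7, 1.0, -1.3]
gripper_width: 0.0171
```

```bash
python3 - <<'E'
from h import *
st=read_state(); im=snap('wrist','w9.png'); print(st['gripper_width'])
held(im,'long',.015-.025,st)
go((.53,.18,.17,84),(.54,-.05,.17,88),(.55,-.22,.17,91.9),(.595,-.395,.17,91.9))
E
```

```text
0.017102475773065638
held blob [250. 182.] 461
x max 56.4 y range [-34.5  34.6]
at [0.5151 0.4169 0.1765] phi 80.01 q [0.58 0.57 0.25 1.24 0.   0.76]
t [-0.0557 -0.2307  0.0057] w [ 0.2  0.3 -4. ]
t [-0.034  -0.2277  0.    ] w [ 0.  0. -4.]
t [-0.0159 -0.1695  0.    ] w [ 0.   0.  -3.9]
t [-0.0392 -0.1764  0.    ] w [0. 0. 0.]
```

>>> jog_arm([
  {"tx": -0.056, "ty": -0.231, "tz": 0, "wx": 0, "wy": 0, "wz": -4, "hand": -1},
  {"tx": -0.056, "ty": -0.231, "tz": 0, "wx": 0, "wy": 0, "wz": -4, "hand": -1},
  {"tx": -0.056, "ty": -0.231, "tz": 0, "wx": 0, "wy": 0, "wz": -4, "hand": -1},
  {"tx": -0.056, "ty": -0.231, "tz": 0, "wx": 0, "wy": 0, "wz": -4, "hand": -1},
  {"tx": -0.056, "ty": -0.231, "tz": 0, "wx": 0, "wy": 0, "wz": -4, "hand": -1},
])

```text
t: 18.05
tcp_pos: [0.5265, 0.1753, 0.1709]
orientation: [-0.166, -3.133, 0.003]
ft_force: [1.0, 0.2, -0.9]
gripper_width: 0.0171
```

>>> jog_arm([
  {"tx": -0.034, "ty": -0.228, "tz": 0, "wx": 0, "wy": 0, "wz": -4, "hand": -1},
  {"tx": -0.034, "ty": -0.228, "tz": 0, "wx": 0, "wy": 0, "wz": -4, "hand": -1},
  {"tx": -0.034, "ty": -0.228, "tz": 0, "wx": 0, "wy": 0, "wz": -4, "hand": -1},
  {"tx": -0.034, "ty": -0.228, "tz": 0, "wx": 0, "wy": 0, "wz": -4, "hand": -1},
  {"tx": -0.034, "ty": -0.228, "tz": 0, "wx": 0, "wy": 0, "wz": -4, "hand": -1},
])

```text
t: 18.55
tcp_pos: [0.5366, -0.055, 0.171]
orientation: [-0.059, -3.137, 0.0]
ft_force: [1.0, -0.0, -1.0]
gripper_width: 0.0173
```

>>> jog_arm([
  {"tx": -0.016, "ty": -0.17, "tz": 0, "wx": 0, "wy": 0, "wz": -4, "hand": -1},
  {"tx": -0.016, "ty": -0.17, "tz": 0, "wx": 0, "wy": 0, "wz": -4, "hand": -1},
  {"tx": -0.016, "ty": -0.17, "tz": 0, "wx": 0, "wy": 0, "wz": -4, "hand": -1},
  {"tx": -0.016, "ty": -0.17, "tz": 0, "wx": 0, "wy": 0, "wz": -4, "hand": -1},
  {"tx": -0.016, "ty": -0.17, "tz": 0, "wx": 0, "wy": 0, "wz": -4, "hand": -1},
])

```text
t: 19.05
tcp_pos: [0.5471, -0.2253, 0.1706]
orientation: [0.047, -3.138, -0.002]
ft_force: [0.5, 0.3, -1.5]
gripper_width: 0.0172
```

```bash
python3 - <<'E'
from h import *
go((.58,-.39,.17,91.9))
E
```

```text
at [ 0.5471 -0.2253  0.1706] phi 91.73 q [-0.5   0.44  0.01  1.15 -0.   -0.53]
t [-0.0279 -0.1656  0.0004] w [ 0.1 -0.2 -0.2]
```

>>> jog_arm([
  {"tx": -0.028, "ty": -0.166, "tz": 0, "wx": 0, "wy": 0, "wz": 0, "hand": -1},
  {"tx": -0.028, "ty": -0.166, "tz": 0, "wx": 0, "wy": 0, "wz": 0, "hand": -1},
  {"tx": -0.028, "ty": -0.166, "tz": 0, "wx": 0, "wy": 0, "wz": 0, "hand": -1},
  {"tx": -0.028, "ty": -0.166, "tz": 0, "wx": 0, "wy": 0, "wz": 0, "hand": -1},
  {"tx": -0.028, "ty": -0.166, "tz": 0, "wx": 0, "wy": 0, "wz": 0, "hand": -1},
])

```text
t: 19.55
tcp_pos: [0.5815, -0.3887, 0.1703]
orientation: [0.051, -3.139, -0.003]
ft_force: [-0.4, 0.8, -1.5]
gripper_width: 0.0169
```

```bash
python3 - <<'E'
from h import *
st=read_state(); im=snap('wrist','w10.png'); print(st['gripper_width'])
survey('wrist',im,[('box','long',(.498,-.412))],st,200)
held(im,'long',.015-.0245,st)
go((.497,-.412,.12,91.9))
E
```

```text
0.016918536060530863
box long [229.  97.] [243. 140.] 19433 [ 0.499 -0.412  1.701  0.405] 
held blob [243. 136.] 634
x max 110.1 y range [-34.7  34.3]
at [ 0.5815 -0.3866  0.1708] phi 91.96 q [-0.68  0.67  0.4   1.31  0.   -0.71]
t [ 0.0852 -0.0226  0.0509] w [ 0.2 -0.1  0.1]
```

View pics/w10.png

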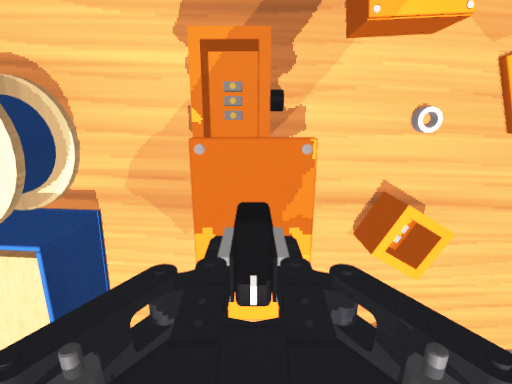

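The held long cover's far edge is at row 138 (columns 191–317). It partly hides the long box behind it, whose far rim corners are at about (190,27) and (270,27).

```bash
python3 - <<'E'
from h import *
st=read_state()
print(inhand([(191,138),(317,138)],.015-.0245,st))
c=ray('wrist',[(189.5,26.5),(271,26.5)],.055,st); print(c.round(4))
u=np.array([np.cos(np.radians(1.9)),np.sin(np.radians(1.9))]); print('centre',c[:,:2].mean(0)+.058*u)
E
```

```text
[[ 55.8 -33.3]
 [ 55.8  34.3]]
[[ 0.4428 -0.4441  0.055 ]
 [ 0.4406 -0.3762  0.055 ]]
centre [ 0.4996544  -0.40820246]
```

>>> jog_arm([
  {"tx": 0.045, "ty": -0.012, "tz": 0, "wx": 0, "wy": 0, "wz": 0, "hand": -1},
  {"tx": 0.085, "ty": -0.0216, "tz": 0, "wx": 0, "wy": 0, "wz": 0, "hand": -1},
  {"tx": 0.085, "ty": -0.0216, "tz": 0.03, "wx": 0, "wy": 0, "wz": 0, "hand": -1},
  {"tx": 0.085, "ty": -0.0216, "tz": 0.06, "wx": 0, "wy": 0, "wz": 0, "hand": -1},
  {"tx": 0.085, "ty": -0.0216, "tz": 0.072, "wx": 0, "wy": 0, "wz": 0, "hand": -1},
])

```text
t: 20.1
tcp_pos: [0.496, -0.4075, 0.0979]
orientation: [0.057, -3.137, -0.009]
ft_force: [0.2, 0.7, -1.7]
gripper_width: 0.0169
```

>>> jog_arm([
  {"tx": 0, "ty": 0, "tz": 0.001, "wx": 0, "wy": 0, "wz": 0, "hand": -1},
  {"tx": 0, "ty": 0, "tz": 0.001, "wx": 0, "wy": 0, "wz": 0, "hand": -1},
  {"tx": 0, "ty": 0, "tz": 0.001, "wx": 0, "wy": 0, "wz": 0, "hand": -1},
  {"tx": 0, "ty": 0, "tz": 0.001, "wx": 0, "wy": 0, "wz": 0, "hand": -1},
  {"tx": 0, "ty": 0, "tz": 0.001, "wx": 0, "wy": 0, "wz": 0, "hand": -1},
])

```text
t: 20.6
tcp_pos: [0.4987, -0.4124, 0.1014]
orientation: [-0.055, 3.14, -0.002]
ft_force: [0.4, -0.3, -1.4]
gripper_width: 0.0172
```

```bash
python3 - <<'E'
from h import *
go((.497,-.411,.07,91.9))
E
```

```text
at [ 0.4987 -0.4124  0.1014] phi 92.01 q [-0.79  0.58  0.07  1.05  0.   -0.82]
t [0.0017 0.0015 0.0314] w [-0.1  0.1  0.1]
```

>>> jog_arm([
  {"tx": 0.0015, "ty": 0.001, "tz": 0.01, "wx": 0, "wy": 0, "wz": 0, "hand": -1},
  {"tx": 0.0015, "ty": 0.001, "tz": 0.02, "wx": 0, "wy": 0, "wz": 0, "hand": -1},
  {"tx": 0.0015, "ty": 0.001, "tz": 0.028, "wx": 0, "wy": 0, "wz": 0, "hand": -1},
  {"tx": 0.0015, "ty": 0.001, "tz": 0.031, "wx": 0, "wy": 0, "wz": 0, "hand": -1},
  {"tx": 0.0015, "ty": 0.001, "tz": 0.031, "wx": 0, "wy": 0, "wz": 0, "hand": -1},
])

```text
t: 21.1
tcp_pos: [0.4959, -0.4105, 0.0689]
orientation: [0.055, -3.14, -0.001]
ft_force: [-1.6, 0.1, 1.1]
gripper_width: 0.017
```

>>> jog_arm([
  {"tx": 0, "ty": 0, "tz": 0.001, "wx": 0, "wy": 0, "wz": 0, "hand": -1},
  {"tx": 0, "ty": 0, "tz": 0.001, "wx": 0, "wy": 0, "wz": 0, "hand": -1},
  {"tx": 0, "ty": 0, "tz": 0.001, "wx": 0, "wy": 0, "wz": 0, "hand": -1},
])

```text
t: 21.4
tcp_pos: [0.496, -0.4106, 0.0688]
orientation: [0.055, -3.141, -0.001]
ft_force: [-3.2, 2.2, 6.1]
gripper_width: 0.0172
```

Contact is made at the expected height, so I'll release and back off.

>>> jog_arm([
  {"tx": 0, "ty": 0, "tz": 0, "wx": 0, "wy": 0, "wz": 0, "hand": 0},
  {"tx": 0, "ty": 0, "tz": 0, "wx": 0, "wy": 0, "wz": 0, "hand": 0},
  {"tx": 0, "ty": 0, "tz": 0, "wx": 0, "wy": 0, "wz": 0, "hand": 0},
  {"tx": 0, "ty": 0, "tz": -0.02, "wx": 0, "wy": 0, "wz": 0, "hand": 0},
  {"tx": 0, "ty": 0, "tz": -0.06, "wx": 0, "wy": 0, "wz": 0, "hand": 0},
])

```text
t: 21.9
tcp_pos: [0.4943, -0.4088, 0.1249]
orientation: [0.055, -3.136, -0.009]
ft_force: [0.8, 0.1, 0.8]
gripper_width: 0.0423
```

>>> jog_arm([
  {"tx": -0.01, "ty": 0.01, "tz": -0.04, "wx": 0, "wy": 0, "wz": 0, "hand": 1},
  {"tx": -0.03, "ty": 0.03, "tz": -0.08, "wx": 0, "wy": 0, "wz": 0, "hand": 1},
  {"tx": -0.06, "ty": 0.06, "tz": -0.1, "wx": 0, "wy": 0, "wz": 0, "hand": 1},
  {"tx": -0.06, "ty": 0.1, "tz": -0.1, "wx": 0, "wy": 0, "wz": 0, "hand": 1},
  {"tx": -0.06, "ty": 0.1, "tz": -0.1, "wx": 0, "wy": 0, "wz": 0, "hand": 1},
])

```text
t: 22.4
tcp_pos: [0.5538, -0.3045, 0.2291]
orientation: [-0.063, 3.14, 0.002]
ft_force: [0.1, -0.3, 0.5]
gripper_width: 0.0853
```

```bash
python3 - <<'E'
from h import *
st=read_state(); im=snap('wrist','w11.png')
seated('wrist',im,'long',(.4985,-.411),st)
survey('wrist',im,[('box','small',(.633,-.226))],st,200)
go((.56,-.07,.22,90),(.62,.15,.2,90))
E
```

```text
cover+box long [ 0.498 -0.411  1.714  0.992]
grip [ 0.498 -0.409  2.351  0.87 ]
box small [314. 242.] [312. 235.] 2853 [ 0.633 -0.223 61.15   0.984] 
at [ 0.5533 -0.3067  0.2285] phi 92.2 q [-0.61  0.5   0.27  1.34  0.   -0.64]
t [-0.0158  0.2363  0.0086] w [ 0.  -0.   2.2]
t [-0.06  0.22  0.02] w [0. 0. 0.]
```

View pics/w11.png

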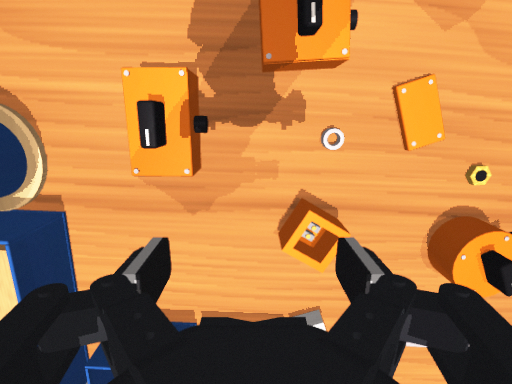

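The long cover is seated at (160,122), aligned with its box. The small box is at (312,235) and still open. The small cover is the last one.

>>> jog_arm([
  {"tx": -0.016, "ty": 0.236, "tz": 0, "wx": 0, "wy": 0, "wz": 3, "hand": 1},
  {"tx": -0.016, "ty": 0.236, "tz": 0, "wx": 0, "wy": 0, "wz": 3, "hand": 1},
  {"tx": -0.016, "ty": 0.236, "tz": 0, "wx": 0, "wy": 0, "wz": 3, "hand": 1},
  {"tx": -0.016, "ty": 0.236, "tz": 0, "wx": 0, "wy": 0, "wz": 3, "hand": 1},
  {"tx": -0.016, "ty": 0.236, "tz": 0, "wx": 0, "wy": 0, "wz": 3, "hand": 1},
])

```text
t: 22.95
tcp_pos: [0.5603, -0.0709, 0.2279]
orientation: [-0.027, -3.141, -0.0]
ft_force: [0.5, 0.1, 0.1]
gripper_width: 0.0859
```

>>> jog_arm([
  {"tx": -0.075, "ty": 0.23, "tz": 0.04, "wx": 0, "wy": 0, "wz": 3, "hand": 1},
  {"tx": -0.075, "ty": 0.23, "tz": 0.04, "wx": 0, "wy": 0, "wz": 3, "hand": 1},
  {"tx": -0.075, "ty": 0.23, "tz": 0.04, "wx": 0, "wy": 0, "wz": 3, "hand": 1},
  {"tx": -0.075, "ty": 0.23, "tz": 0.04, "wx": 0, "wy": 0, "wz": 3, "hand": 1},
  {"tx": -0.075, "ty": 0.23, "tz": 0.04, "wx": 0, "wy": 0, "wz": 3, "hand": 1},
])

```text
t: 23.45
tcp_pos: [0.6405, 0.1572, 0.1872]
orientation: [-0.111, -3.139, 0.001]
ft_force: [1.0, -0.5, 0.5]
gripper_width: 0.0855
```

```bash
python3 - <<'E'
from h import *
st=read_state(); im=snap('wrist','w12.png')
survey('wrist',im,[('cov','small',(.625,.222))],st,200)
go((.625,.222,.1,86))
E
```

```text
cov small [309. 160.] [314. 154.] 1325 [ 0.625  0.223 86.129  0.985] grip [ 0.625  0.223 -0.194  0.873]
at [0.641  0.1639 0.1851] phi 86.3 q [0.15 0.58 0.28 1.27 0.   0.22]
t [0.0196 0.0565 0.0854] w [ 0.3 -0.1  0.3]
```

>>> jog_arm([
  {"tx": 0.018, "ty": 0.045, "tz": 0.04, "wx": 0, "wy": 0, "wz": 0, "hand": 1},
  {"tx": 0.02, "ty": 0.057, "tz": 0.08, "wx": 0, "wy": 0, "wz": 0, "hand": 1},
  {"tx": 0.02, "ty": 0.057, "tz": 0.085, "wx": 0, "wy": 0, "wz": 0, "hand": 1},
  {"tx": 0.02, "ty": 0.057, "tz": 0.085, "wx": 0, "wy": 0, "wz": 0, "hand": 1},
  {"tx": 0.02, "ty": 0.057, "tz": 0.085, "wx": 0, "wy": 0, "wz": 0, "hand": 1},
])

```text
t: 24.0
tcp_pos: [0.6251, 0.213, 0.1047]
orientation: [0.112, 3.137, -0.0]
ft_force: [-0.4, 0.4, -0.9]
gripper_width: 0.0853
```

```bash
python3 - <<'E'
from h import *
go((.625,.223,.024,86))
E
```

```text
at [0.6251 0.213  0.1047] phi 85.9 q [ 0.23  0.61  0.12  1.08 -0.    0.3 ]
t [0.001  0.01   0.0807] w [-0.   0.1 -0.1]
```

>>> jog_arm([
  {"tx": 0.001, "ty": 0.01, "tz": 0.02, "wx": 0, "wy": 0, "wz": 0, "hand": 1},
  {"tx": 0.001, "ty": 0.01, "tz": 0.04, "wx": 0, "wy": 0, "wz": 0, "hand": 1},
  {"tx": 0.001, "ty": 0.01, "tz": 0.045, "wx": 0, "wy": 0, "wz": 0, "hand": 1},
  {"tx": 0.001, "ty": 0.01, "tz": 0.045, "wx": 0, "wy": 0, "wz": 0, "hand": 1},
  {"tx": 0.001, "ty": 0.01, "tz": 0.045, "wx": 0, "wy": 0, "wz": 0, "hand": 1},
])

```text
t: 24.5
tcp_pos: [0.6249, 0.2239, 0.0603]
orientation: [0.111, 3.137, 0.001]
ft_force: [0.5, -1.0, -0.2]
gripper_width: 0.0856
```

```bash
python3 - <<'E'
from h import *
go((.625,.223,.024,86))
E
```

```text
at [0.6249 0.2239 0.0603] phi 85.93 q [ 0.25  0.64  0.06  0.99 -0.    0.32]
t [-0.     -0.001   0.0363] w [ 0.   0.2 -0.1]
```

>>> jog_arm([
  {"tx": 0, "ty": 0, "tz": 0.02, "wx": 0, "wy": 0, "wz": 0, "hand": 1},
  {"tx": 0, "ty": 0, "tz": 0.03, "wx": 0, "wy": 0, "wz": 0, "hand": 1},
  {"tx": 0, "ty": 0, "tz": 0.036, "wx": 0, "wy": 0, "wz": 0, "hand": 1},
  {"tx": 0, "ty": 0, "tz": 0.036, "wx": 0, "wy": 0, "wz": 0, "hand": 1},
])

```text
t: 24.9
tcp_pos: [0.6228, 0.2242, 0.0218]
orientation: [-0.11, -3.138, 0.001]
ft_force: [-0.1, -0.5, -0.2]
gripper_width: 0.0854
```

>>> jog_arm([
  {"tx": 0, "ty": 0, "tz": 0, "wx": 0, "wy": 0, "wz": 0, "hand": -1},
  {"tx": 0, "ty": 0, "tz": 0, "wx": 0, "wy": 0, "wz": 0, "hand": -1},
  {"tx": 0, "ty": 0, "tz": 0, "wx": 0, "wy": 0, "wz": 0, "hand": -1},
  {"tx": 0, "ty": 0, "tz": 0, "wx": 0, "wy": 0, "wz": 0, "hand": -1},
  {"tx": 0, "ty": 0, "tz": 0, "wx": 0, "wy": 0, "wz": 0, "hand": -1},
])

```text
t: 25.4
tcp_pos: [0.6237, 0.2245, 0.0227]
orientation: [0.11, 3.139, 0.0]
ft_force: [0.3, 0.4, -0.8]
gripper_width: 0.017
```

>>> jog_arm([
  {"tx": 0, "ty": 0, "tz": 0, "wx": 0, "wy": 0, "wz": 0, "hand": -1},
  {"tx": 0, "ty": 0, "tz": 0, "wx": 0, "wy": 0, "wz": 0, "hand": -1},
  {"tx": 0, "ty": 0, "tz": 0, "wx": 0, "wy": 0, "wz": 0, "hand": -1},
])

```text
t: 25.7
tcp_pos: [0.6237, 0.2246, 0.0227]
orientation: [0.11, 3.139, 0.0]
ft_force: [-0.8, -1.2, 2.8]
gripper_width: 0.0171
```

>>> jog_arm([
  {"tx": 0, "ty": 0, "tz": -0.03, "wx": 0, "wy": 0, "wz": 0, "hand": -1},
  {"tx": 0, "ty": 0, "tz": -0.07, "wx": 0, "wy": 0, "wz": 0, "hand": -1},
  {"tx": 0, "ty": 0, "tz": -0.11, "wx": 0, "wy": 0, "wz": 0, "hand": -1},
  {"tx": 0, "ty": 0, "tz": -0.15, "wx": 0, "wy": 0, "wz": 0, "hand": -1},
  {"tx": 0, "ty": 0, "tz": -0.15, "wx": 0, "wy": 0, "wz": 0, "hand": -1},
])

```text
t: 26.2
tcp_pos: [0.6269, 0.2254, 0.1791]
orientation: [0.109, 3.129, 0.005]
ft_force: [0.9, 0.0, 0.5]
gripper_width: 0.0174
```

```bash
python3 - <<'E'
from h import *
st=read_state(); im=snap('wrist','w13.png'); print(st['gripper_width'])
held(im,'small',.015-.0245,st)
go((.63,.0,.17,73),(.633,-.15,.17,61.2),(.633,-.224,.115,61.2))
cv2.imwrite('pics/c13.png',cv2.resize(im[100:320,140:380],None,fx=2,fy=2)[:,:,::-1])
E
```

```text
0.01739665631558749
held blob [252. 206.] 281
x max 30.0 y range [-30.8  30.6]
at [0.6256 0.2251 0.1758] phi 86.0 q [ 0.25  0.58  0.26  1.24 -0.    0.32]
t [-0.02   -0.2242  0.0054] w [ 0.2  0.4 13. ]
t [-0.0467 -0.1426  0.    ] w [ 0.   0.  11.8]
t [-0.0356 -0.0648  0.055 ] w [0. 0. 0.]
```

View pics/c13.png

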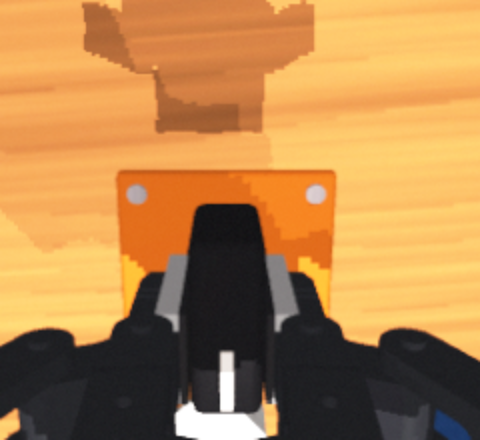

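The small cover is held squarely, far edge at crop row 172.

>>> jog_arm([
  {"tx": -0.02, "ty": -0.224, "tz": 0, "wx": 0, "wy": 0, "wz": 13, "hand": -1},
  {"tx": -0.02, "ty": -0.224, "tz": 0, "wx": 0, "wy": 0, "wz": 13, "hand": -1},
  {"tx": -0.02, "ty": -0.224, "tz": 0, "wx": 0, "wy": 0, "wz": 13, "hand": -1},
  {"tx": -0.02, "ty": -0.224, "tz": 0, "wx": 0, "wy": 0, "wz": 13, "hand": -1},
  {"tx": -0.02, "ty": -0.224, "tz": 0, "wx": 0, "wy": 0, "wz": 13, "hand": -1},
])

```text
t: 26.75
tcp_pos: [0.6261, -0.0044, 0.1698]
orientation: [-0.469, -3.102, 0.002]
ft_force: [0.5, 0.9, -0.6]
gripper_width: 0.017
```

>>> jog_arm([
  {"tx": -0.047, "ty": -0.143, "tz": 0, "wx": 0, "wy": 0, "wz": 12, "hand": -1},
  {"tx": -0.047, "ty": -0.143, "tz": 0, "wx": 0, "wy": 0, "wz": 12, "hand": -1},
  {"tx": -0.047, "ty": -0.143, "tz": 0, "wx": 0, "wy": 0, "wz": 12, "hand": -1},
  {"tx": -0.047, "ty": -0.143, "tz": 0, "wx": 0, "wy": 0, "wz": 12, "hand": -1},
  {"tx": -0.047, "ty": -0.143, "tz": 0, "wx": 0, "wy": 0, "wz": 12, "hand": -1},
])

```text
t: 27.25
tcp_pos: [0.6294, -0.1518, 0.1699]
orientation: [-0.79, -3.037, -0.001]
ft_force: [-0.4, 0.2, -1.3]
gripper_width: 0.0172
```

```bash
python3 - <<'E'
from h import *
go((.632,-.2235,.1,61.2))
E
```

```text
at [ 0.6294 -0.1518  0.1699] phi 60.85 q [-0.33  0.55  0.2   1.22  0.    0.17]
t [-0.0375 -0.0614  0.0698] w [-0.  -0.2 -0.4]
```

>>> jog_arm([
  {"tx": -0.02, "ty": -0.035, "tz": 0, "wx": 0, "wy": 0, "wz": -0.4, "hand": -1},
  {"tx": -0.0375, "ty": -0.0614, "tz": 0.01, "wx": 0, "wy": 0, "wz": -0.4, "hand": -1},
  {"tx": -0.0375, "ty": -0.0614, "tz": 0.04, "wx": 0, "wy": 0, "wz": -0.4, "hand": -1},
  {"tx": -0.0375, "ty": -0.0614, "tz": 0.065, "wx": 0, "wy": 0, "wz": -0.4, "hand": -1},
  {"tx": -0.0375, "ty": -0.0614, "tz": 0.07, "wx": 0, "wy": 0, "wz": -0.4, "hand": -1},
])

```text
t: 27.75
tcp_pos: [0.6309, -0.2196, 0.0975]
orientation: [-0.771, -3.037, -0.003]
ft_force: [-1.2, 0.6, -1.4]
gripper_width: 0.0171
```

>>> jog_arm([
  {"tx": 0, "ty": 0, "tz": 0.001, "wx": 0, "wy": 0, "wz": 0, "hand": -1},
  {"tx": 0, "ty": 0, "tz": 0.001, "wx": 0, "wy": 0, "wz": 0, "hand": -1},
  {"tx": 0, "ty": 0, "tz": 0.001, "wx": 0, "wy": 0, "wz": 0, "hand": -1},
  {"tx": 0, "ty": 0, "tz": 0.001, "wx": 0, "wy": 0, "wz": 0, "hand": -1},
  {"tx": 0, "ty": 0, "tz": 0.001, "wx": 0, "wy": 0, "wz": 0, "hand": -1},
])

```text
t: 28.25
tcp_pos: [0.6345, -0.2229, 0.1024]
orientation: [0.775, 3.043, -0.0]
ft_force: [-1.0, -0.2, -0.8]
gripper_width: 0.0173
```

```bash
python3 - <<'E'
from h import *
go((.632,-.2235,.069,61.2))
E
```

```text
at [ 0.6345 -0.2229  0.1024] phi 61.41 q [-0.43  0.63  0.16  1.1   0.    0.07]
t [ 0.002  -0.0017  0.0334] w [0.  0.1 0.2]
```

>>> jog_arm([
  {"tx": 0.0015, "ty": -0.0015, "tz": 0.01, "wx": 0, "wy": 0, "wz": 0, "hand": -1},
  {"tx": 0.0015, "ty": -0.0015, "tz": 0.02, "wx": 0, "wy": 0, "wz": 0, "hand": -1},
  {"tx": 0.0015, "ty": -0.0015, "tz": 0.029, "wx": 0, "wy": 0, "wz": 0, "hand": -1},
  {"tx": 0.0015, "ty": -0.0015, "tz": 0.032, "wx": 0, "wy": 0, "wz": 0, "hand": -1},
  {"tx": 0.0015, "ty": -0.0015, "tz": 0.032, "wx": 0, "wy": 0, "wz": 0, "hand": -1},
])

```text
t: 28.75
tcp_pos: [0.6312, -0.2231, 0.0684]
orientation: [-0.776, -3.043, -0.001]
ft_force: [-0.5, 0.3, -1.2]
gripper_width: 0.0172
```

>>> jog_arm([
  {"tx": 0, "ty": 0, "tz": 0.001, "wx": 0, "wy": 0, "wz": 0, "hand": -1},
  {"tx": 0, "ty": 0, "tz": 0.001, "wx": 0, "wy": 0, "wz": 0, "hand": -1},
  {"tx": 0, "ty": 0, "tz": 0.001, "wx": 0, "wy": 0, "wz": 0, "hand": -1},
])

```text
t: 29.05
tcp_pos: [0.6319, -0.2234, 0.0683]
orientation: [0.776, 3.044, -0.0]
ft_force: [0.2, -0.3, -0.5]
gripper_width: 0.0173
```

Position, yaw and height are all on target. I'll release, lift and check.

>>> jog_arm([
  {"tx": 0, "ty": 0, "tz": 0, "wx": 0, "wy": 0, "wz": 0, "hand": 0},
  {"tx": 0, "ty": 0, "tz": 0, "wx": 0, "wy": 0, "wz": 0, "hand": 0},
  {"tx": 0, "ty": 0, "tz": 0, "wx": 0, "wy": 0, "wz": 0, "hand": 0},
  {"tx": 0, "ty": 0, "tz": -0.02, "wx": 0, "wy": 0, "wz": 0, "hand": 0},
  {"tx": 0, "ty": 0, "tz": -0.06, "wx": 0, "wy": 0, "wz": 0, "hand": 0},
])

```text
t: 29.55
tcp_pos: [0.6291, -0.2221, 0.1251]
orientation: [-0.774, -3.037, -0.002]
ft_force: [0.5, -0.4, 0.3]
gripper_width: 0.0427
```

>>> jog_arm([
  {"tx": 0, "ty": 0.01, "tz": -0.04, "wx": 0, "wy": 0, "wz": 0, "hand": 1},
  {"tx": 0, "ty": 0.03, "tz": -0.08, "wx": 0, "wy": 0, "wz": 0, "hand": 1},
  {"tx": 0, "ty": 0.07, "tz": -0.11, "wx": 0, "wy": 0, "wz": 0, "hand": 1},
  {"tx": 0, "ty": 0.1, "tz": -0.11, "wx": 0, "wy": 0, "wz": 0, "hand": 1},
  {"tx": 0, "ty": 0.1, "tz": -0.11, "wx": 0, "wy": 0, "wz": 0, "hand": 1},
])

```text
t: 30.05
tcp_pos: [0.6821, -0.132, 0.2399]
orientation: [0.768, 3.042, 0.002]
ft_force: [0.3, -0.3, -0.4]
gripper_width: 0.0853
```

```bash
python3 - <<'E'
from h import *
st=read_state(); im=snap('wrist','w14.png')
seated('wrist',im,'small',(.633,-.224),st)
seated('wrist',im,'round',(.657,.005),st)
a=snap('scene','scene2.png'); cv2.imwrite('pics/s2c.png',cv2.resize(a[100:320,40:490],(800,391),interpolation=cv2.INTER_CUBIC)[:,:,::-1])
E
```

```text
cover+box small [ 0.633 -0.223 61.522  0.979]
grip [  0.634  -0.224 -34.676   0.861]
cover+box round [6.560e-01 3.000e-03 4.812e+00 9.690e-01]
grip [6.570e-01 4.000e-03 3.233e+01 8.720e-01]
```

View pics/w14.png

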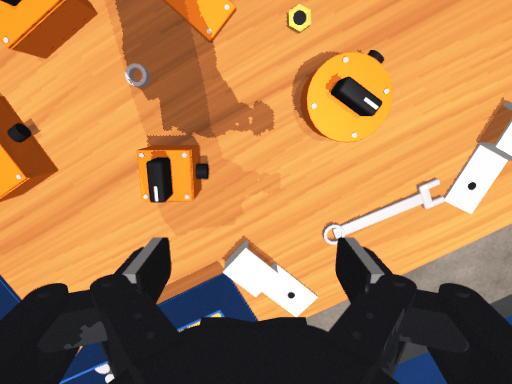

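View pics/s2c.png

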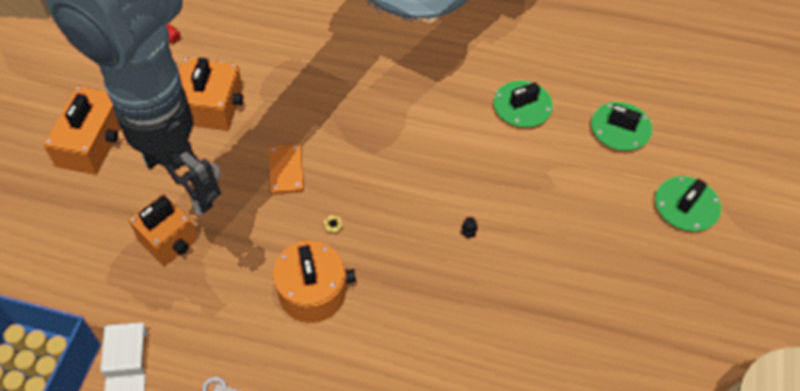

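The wrist view shows the small cover seated at (165,175) and the round cover at (350,97). The scene view shows all four boxes closed, the blank plate unmoved at crop (286,168) and the green look-alikes untouched. The arm is clear, so I'll hand in.

```bash
python3 -c "
from cell import *
print(finish_job())"
```

```text
the job is handed in; nothing more can be done
None
```

All four orange covers (square, round, long and small) are seated on their own boxes, and the job is handed in at about 30 s of the 128 s allowed. The blank plate and the three green look-alikes were not moved.

- **Position:** After each placing, a wrist-camera fit of the closed box and its grip agreed with the box pose measured beforehand to about 2 mm. The exception is the round cover in the last picture, whose fit came out about 3 mm from my first measurement of the round box.
- **Final pictures:** They show all four boxes closed, with the covers flat and edges lined up and the gripper clear.
- **Where readings disagreed:** Grip-angle fits were a few degrees off the outline fits, for example about 6° on the small cover. I went by the outlines. Position readings taken while the arm was still moving were off by up to 10 mm, so I corrected them before each grasp and release.

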